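# Clear and lock up a split casting mould

## Robot

A 6-joint arm with a two-finger parallel gripper is mounted at the origin on the work surface. World frame = base frame: x ahead of the robot, y to its left, z up, the work surface at z = 0. Lengths are in m, angles in rad, forces in N, time in s.
With the tool pointing down it reaches from about 0.35 to 0.85 m from the base axis. Payload 8.1 kg.
Tool frame: the origin (TCP) lies on the mounting face of the last link; the fingertips stand 186 mm ahead of it and the grasp point (between the pads) lies 167 mm ahead of it; y points along the fingers, x is the direction in which the jaws open and shut, and the axes are right-handed (so a half turn about y gives the same grasp; the last joint's range is limited). The gripper opens to 93 mm and grips with 3 to 60 N. Pads are 15 mm wide; open, the fingers measure 128 mm over their backs; the gripper's body (75 mm by 188 mm) begins 65 mm behind the grasp point.
Start: joints at [-1.367, 0.13, 1.488, -0, 1.523, -0.085], TCP at [0.171, -0.575, 0.405] pointing down, gripper open.
Joint ranges: [-2.96, 2.96], [-0.89, 2.26], [0.02, 2.5], [-1.34, 4.48], [0, 2.73], [-2.66, 2.66]. Speed limits (rad/s): [2.39, 2.39, 2.79, 3.14, 3.14, 3.14].

## Interface

Orientations are given as a rotation vector (axis times angle).
In Python, from plant import robot, imaging gives the robot as it stands.
- The arm moves only by the shell command python3 -m inch 'ROWS' [OPENING] [FORCE]. ROWS is JSON, a list of rows, each an object of numbers: "x", "y", "z": the shift along the tool's x, y, z in mm; "twist": the turn about the tool's y in rad. In form: [{"x": .., "y": .., "z": .., "twist": ..}, ...]. A call has 1 to 12 rows; each row shifts and turns the commanded pose from where the row before left it, along the tool's axes as they then stand; what a row does not reach is not made up. A row lasts 1/10 s, in which the tool goes at most 50 mm and 8.59 degrees, less where a joint would pass 70% of its speed; a pose out of reach is approached as far as the arm can. A call with a gripper value outside its range is refused whole. OPENING is the gripper command: -1 is shut, 1 is fully open, values between are in proportion, set as the call begins (- or left out, the last holds). The fingers move at their own pace and stop on an object; FORCE is the grip in N (left out, the last holds). Time passes only in rows, so rows that do not move let the fingers close. It gives the time, the measured TCP pose, the force and the opening at its end, in the units of the state.
- robot.read_state(): the state, without advancing time (a new reading comes with each control period).
- imaging.read_camera(name): name is "scene" or "side" or "wrist"; returns a dict with "color" (480x640x3 uint8, red, green, blue), "depth" (480x640 float32, m along the optical axis (not along the pixel's ray), 0 where there is no reading), "fx", "fy", "cx", "cy" (pixels), "rvec" (rotation vector, rad) and "tvec" (3), from world to camera coordinates, as OpenCV has them; the wrist camera has in their place "tool_from_camera" (4x4, takes a point from camera to tool coordinates, whose origin is the TCP and whose axes are the tool frame's). Camera axes: x right, y down, z forward; pixel columns grow to the right and rows downward; lengths in m; the calibration is good to about 2 mm. The wrist camera is an equidistant fisheye: a pixel r from the principal point sees the ray r / f radians off the axis. A picture is of the moment at which its call begins: read the wrist's pose just before it.
- robot.close_job(): hands the job in, once; it reports no verdict.
The state is a dict: "t": time; "q": joint angles; "dq": joint speeds; "joint_torque": joint torques, N m; "tool_pos": TCP position; "orientation": TCP orientation; "force": force on the tool from outside, world axes, zero at the start; "wrist_torque": the same for the moment, N m; "opening": finger opening in m.
Only numpy, scipy, OpenCV 4.12 (cv2) and the standard library are available. Lean on these libraries where they do the work, as an engineer would, in place of code of your own. Each camera call takes 0.05 s, during which the arm holds its last target.

## Task

Get the split mould shut for the next casting: first put every foam offcut that lies on its bed into the black tub, then push the moving half, which is stuck at first, along its tracks until it comes up against the spring pins of the fixed half, without slamming it. Then turn both cam lock discs half a turn clockwise to their stops, so that their hooks draw the bolts in and the two halves are tight together. Leave the other things on the bench where they are.

Things in the scene. Friction and masses are not known exactly. Their poses are not given: they have to be found in the camera images.
- offcut1: chunky blue foam offcut, 26 x 38 x 34 mm (its x, y, z), stepped: its upper half covers only the -y 60 % of its length; 15 g; origin at the centre of its underside. May be absent
- offcut2: chunky blue foam offcut, 30 x 36 x 32 mm (its x, y, z), stepped: its upper half covers only the -y 60 % of its length; 15 g; origin at the centre of its underside. May be absent
- offcut3: chunky blue foam offcut, 24 x 40 x 32 mm (its x, y, z), stepped: its upper half covers only the -y 60 % of its length; 15 g; origin at the centre of its underside. May be absent
- offcut4: chunky blue foam offcut, 28 x 34 x 36 mm (its x, y, z), its +y end slopes, so that its top is only the -y 60 % of its length; 15 g; origin at the centre of its underside. May be absent
- offcut5: chunky blue foam offcut, 26 x 36 x 32 mm (its x, y, z), its +y end slopes, so that its top is only the -y 60 % of its length; 15 g; origin at the centre of its underside. May be absent
- tub: loose black plastic tub, open on top, 180 x 180 mm outside (192 over its rim), 90 mm high, walls and floor 5 mm, 0.8 kg; origin at the centre of its underside. It stands on the bench left or right of the mould
- mould_bed: fixed dark wooden bed of the split mould, 224 (x) x 400 (y) x 15 mm, flat on the bench, two flush metal tracks along y; origin at the centre of its underside (upper side at z = 15 mm). The fixed beige mould half stands on it at y = 110 to 170 mm (back plate to 180 mm), 96 mm wide. The moving half slides along +y towards it. The offcuts lie on the bed in the gap between the halves
- fixed_face (a point): top middle of the fixed half's parting face (it looks to bed -y), 65 mm over the bench. Two brass spring pins stand 6 mm out of it, low down; they are the end stop of the moving half
- carriage (a joint): travel of the moving mould half along bed +y (m): 0 = open, 0.150 = faces meet. Starts at 0 to 0.012, stuck behind a hidden ball catch (at about 0.013) that takes about 16 N to pass; then it slides with about 4 N and stays where it is left. The spring pins touch at 0.144 and push back with 3 N there, 15 N at 0.150; pushed home and let go it settles at about 0.142 to 0.146
- moving_face (a point): top middle of the moving half's parting face, 65 mm over the bench, at bed y = -40 mm + travel; axes as the bed's. The moving half is beige, 96 mm wide (x), 60 mm thick, with a steel yoke bar 172 mm wide and 12 mm thick across its back (-y side)
- carriage_handle (a point): middle of the moving half's steel handle: a round bar 11 mm thick, 90 mm long along bed x, 46 mm over the bench at its centre, standing 35 mm off the yoke bar behind (-y of) the moving half; axes as the bed's. Push the bar towards bed +y, or grip it, to move the carriage; it is free behind
- bolt_near_pin (a point): top centre of the upright brass pin, 8 mm thick, 66 mm over the bench, at the end of the draw bolt that the near cam disc pulls in. The bolt is a flat steel bar 12 mm wide, 42 to 50 mm over the bench, at bed x = -80 mm, reaching 16 mm ahead of the moving face. The pin enters the disc's mouth only if the disc stands at 0 to 0.3
- cam_near (a joint): clockwise turn of this cam lock disc (rad): 0 = open, mouth towards the carriage; 3.14 = half a turn, locked, at its stop. Starts at 0 to 0.2. Upright axis at bed x = -80 mm, y = 132 mm. With the carriage travel above 0.142 its hook catches the bolt's pin at about 0.6 and has drawn the carriage tight at about 2.4; needs up to 0.25 N m; stays where it is left
- cam_near_grip (a point): top centre, on the axis, of the black grip bar on that disc, 88 mm over the bench: the bar is 50 mm long along this frame's x, 12 mm thick along its y, 21 mm high; under it is the metal disc, 62 mm across, its top 67 mm over the bench. The frame turns with the disc. A white dot marks the bar's -x end
- bolt_far_pin (a point): top centre of the upright brass pin, 8 mm thick, 66 mm over the bench, at the end of the draw bolt that the far cam disc pulls in. The bolt is a flat steel bar 12 mm wide, 42 to 50 mm over the bench, at bed x = +80 mm, reaching 16 mm ahead of the moving face. The pin enters the disc's mouth only if the disc stands at 0 to 0.3
- cam_far (a joint): clockwise turn of this cam lock disc (rad): 0 = open, mouth towards the carriage; 3.14 = half a turn, locked, at its stop. Starts at 0 to 0.2. Upright axis at bed x = +80 mm, y = 132 mm. With the carriage travel above 0.142 its hook catches the bolt's pin at about 0.6 and has drawn the carriage tight at about 2.4; needs up to 0.25 N m; stays where it is left
- cam_far_grip (a point): top centre, on the axis, of the black grip bar on that disc, 88 mm over the bench: the bar is 50 mm long along this frame's x, 12 mm thick along its y, 21 mm high; under it is the metal disc, 62 mm across, its top 67 mm over the bench. The frame turns with the disc. A white dot marks the bar's -x end
- wax_tin: yellow-banded round wax tin, 84 mm across, 55 mm high; bystander, loose; origin at the centre of its underside
- mallet: rubber mallet lying down, 260 mm long, wooden handle, 26 mm thick; bystander, loose; origin at the centre of its underside
- mixing_pot: white plastic mixing pot, 90 mm across, 95 mm high; bystander, loose; origin at the centre of its underside
- sanding_block: cork sanding block with red base, 60 x 95 x 27 mm; bystander, loose; origin at the centre of its underside
Things that resemble listed ones, but are neither listed nor needed, are in the scene too. What is shaped like the offcut3 but brown or purple is not meant. What is shaped like the offcut5 but green is not meant.

How it is judged:
On the way, in this order (a step that is already met when the one before it is completed fails the run):
1. every offcut lies in the tub, the mould still open (x of offcut1 in the frame of tub between -0.085 and 0.085 m and y of offcut1 in the frame of tub between -0.085 and 0.085 m and z of offcut1 in the frame of tub between 0 and 0.08 m and linear speed of each of offcut1, offcut2, offcut3, offcut4, offcut5 below 0.05 m/s and x of offcut2 in the frame of tub between -0.085 and 0.085 m and y of offcut2 in the frame of tub between -0.085 and 0.085 m and z of offcut2 in the frame of tub between 0 and 0.08 m and x of offcut3 in the frame of tub between -0.085 and 0.085 m and y of offcut3 in the frame of tub between -0.085 and 0.085 m and z of offcut3 in the frame of tub between 0 and 0.08 m and x of offcut4 in the frame of tub between -0.085 and 0.085 m and y of offcut4 in the frame of tub between -0.085 and 0.085 m and z of offcut4 in the frame of tub between 0 and 0.08 m and x of offcut5 in the frame of tub between -0.085 and 0.085 m and y of offcut5 in the frame of tub between -0.085 and 0.085 m and z of offcut5 in the frame of tub between 0 and 0.08 m and value of joint carriage below 0.1 m), for 0.2 s.
2. the moving half has been pushed up to the spring pins (travel over 0.1415 m), the discs still open (value of joint carriage above 0.1415 m and value of joint each of cam_near, cam_far below 0.6 rad), for 0.2 s.
3. both discs have been turned to their stops and the halves are tight (value of joint carriage above 0.1485 m and value of joint each of cam_near, cam_far above 2.9 rad), for 0.2 s.
At the end, for the whole second after the job is handed in: every offcut present is at rest inside the upright tub, both cam discs are turned at least 2.9 of their 3.14 rad, and the moving half is within 1.5 mm of shut (travel over 0.1485 m) (all of step 3 and x of offcut1 in the frame of tub between -0.085 and 0.085 m and y of offcut1 in the frame of tub between -0.085 and 0.085 m and z of offcut1 in the frame of tub between 0 and 0.08 m and linear speed of each of offcut1, offcut2, offcut3, offcut4, offcut5 below 0.05 m/s and x of offcut2 in the frame of tub between -0.085 and 0.085 m and y of offcut2 in the frame of tub between -0.085 and 0.085 m and z of offcut2 in the frame of tub between 0 and 0.08 m and x of offcut3 in the frame of tub between -0.085 and 0.085 m and y of offcut3 in the frame of tub between -0.085 and 0.085 m and z of offcut3 in the frame of tub between 0 and 0.08 m and x of offcut4 in the frame of tub between -0.085 and 0.085 m and y of offcut4 in the frame of tub between -0.085 and 0.085 m and z of offcut4 in the frame of tub between 0 and 0.08 m and x of offcut5 in the frame of tub between -0.085 and 0.085 m and y of offcut5 in the frame of tub between -0.085 and 0.085 m and z of offcut5 in the frame of tub between 0 and 0.08 m and angle between tub's own z axis and vertical below 0.2 rad); the robot touches nothing.
It fails at once if a bystander (tin, mallet, pot or sanding block) moved more than 30 mm (distance of any of wax_tin, mallet, mixing_pot, sanding_block from where it was at the start of the episode above 0.03 m).
It fails at once if the moving half slammed (faster than 0.4 m/s) (velocity of joint carriage above 0.4 m/s).
Of offcut1, offcut2, offcut3, offcut4, offcut5 only 3 to 5 are there at a start; the rules pass over those that are not, and their reading is None.
At some moment in a run one of offcut1, offcut2, offcut3, offcut4, offcut5 may be knocked a few centimetres aside while the robot is not near it.
Once in a run the grip may slacken for a moment while it holds something.
It also fails if it takes over 210 s, if anything falls off the work surface, if the arm or the gripper's body presses on something with over 40 N, if the wrist force passes 120 N, or if a joint passes its speed limit or range.

## Working session

There is one attempt and no reset: what is moved stays moved. The work goes in short steps, Python scripts to look and compute and a shell command to move; the robot and the scene stay as the last step left them, time stands still between calls to the robot, and variables do not carry over. Pictures are saved under pics/ and viewed, and the job is handed in when it is done.

```bash
ls; mkdir -p pics
cat > h.py <<'E'
import numpy as np, cv2
from scipy.spatial.transform import Rotation as R
from plant import robot, imaging
def cam(n):
    return imaging.read_camera(n)
def save(c,name):
    cv2.imwrite('pics/'+name+'.png', cv2.cvtColor(c['color'],cv2.COLOR_RGB2BGR))
def cloud(c):
    "world points per pixel for scene/side"
    h,w=c['depth'].shape
    u,v=np.meshgrid(np.arange(w),np.arange(h)); d=c['depth']
    p=np.stack([(u-c['cx'])/c['fx']*d,(v-c['cy'])/c['fy']*d,d],-1)
    Rm=R.from_rotvec(np.ravel(c['rvec'])).as_matrix()
    return (p-np.ravel(c['tvec']))@Rm
def pix_plane(c,u,v,z):
    Rm=R.from_rotvec(np.ravel(c['rvec'])).as_matrix(); t=np.ravel(c['tvec'])
    o=-Rm.T@t; d=Rm.T@np.array([(u-c['cx'])/c['fx'],(v-c['cy'])/c['fy'],1.])
    return o+d*(z-o[2])/d[2]
def project(c,P):
    Rm=R.from_rotvec(np.ravel(c['rvec'])).as_matrix(); q=Rm@np.asarray(P)+np.ravel(c['tvec'])
    return q[0]/q[2]*c['fx']+c['cx'], q[1]/q[2]*c['fy']+c['cy']
E
python3 - <<'E'
from h import *
s=robot.read_state(); print(s)
for n in ['scene','side','wrist']:
    c=cam(n); save(c,n+'0')
    print(n,[c[k] for k in c if k not in('color','depth')])
    if n!='wrist': np.savez(n+'0.npz',**c)
E
```

```text
pics
{'t': 0.0, 'q': array([-1.36737099e+00,  1.31128411e-01,  1.48929156e+00,  8.96559498e-06,
        1.52300926e+00, -8.54262738e-02]), 'dq': array([-0.00031982, -0.00018567,  0.00079537, -0.00159869,  0.00100538,
       -0.00178115]), 'joint_torque': array([ 1.02317947e-03, -5.59841323e+01, -4.91760564e+01,  7.69307208e-02,
        3.58342601e-02, -2.42399619e-04]), 'tool_pos': array([ 0.1708707 , -0.57490688,  0.40369996]), 'orientation': array([-1.33084659,  0.99478299, -0.99251141]), 'force': array([-0.93201344, -0.21658202, -0.40412987]), 'wrist_torque': array([-0.04435236, -0.01869045, -0.05399976]), 'opening': 0.09304077866648923}
scene [483.261440127152, 483.261440127152, 330.49588393889945, 233.9774920297232, array([ 0.77435121,  2.72980294, -0.90565883]), array([ 0.47550798, -0.19582738,  1.21557089])]
side [491.50355555086463, 491.50355555086463, 308.0740333552449, 239.44551587537657, array([ 0.83608808, -2.6769227 ,  0.8961686 ]), array([0.45475982, 0.2877968 , 0.89684702])]
wrist [371.64829954431775, 371.64829954431775, 315.1464980906881, 236.757755930089, array([[ 9.99999201e-01,  1.26437297e-03, -1.35328829e-05,
        -9.05645023e-04],
       [ 3.14830995e-04, -2.38607397e-01,  9.71116065e-01,
         1.89491587e-02],
       [ 1.22462386e-03, -9.71115293e-01, -2.38607604e-01,
         6.61970514e-02],
       [ 0.00000000e+00,  0.00000000e+00,  0.00000000e+00,
         1.00000000e+00]])]
```

View pics/scene0.png

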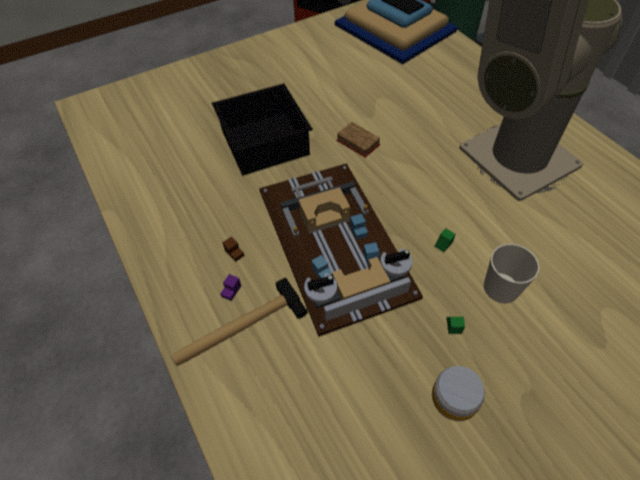

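View pics/side0.png

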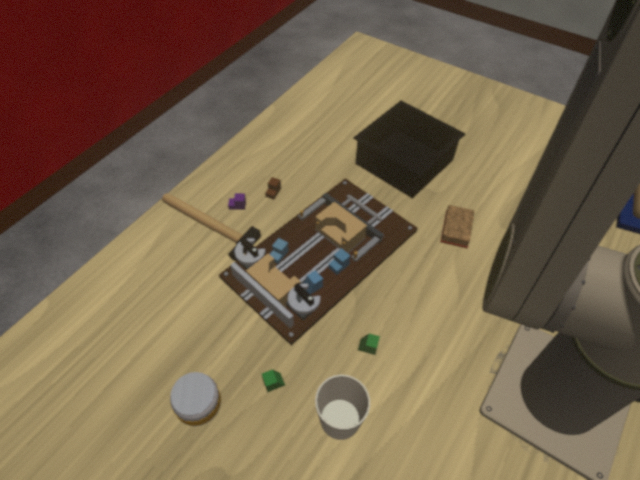

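View pics/wrist0.png

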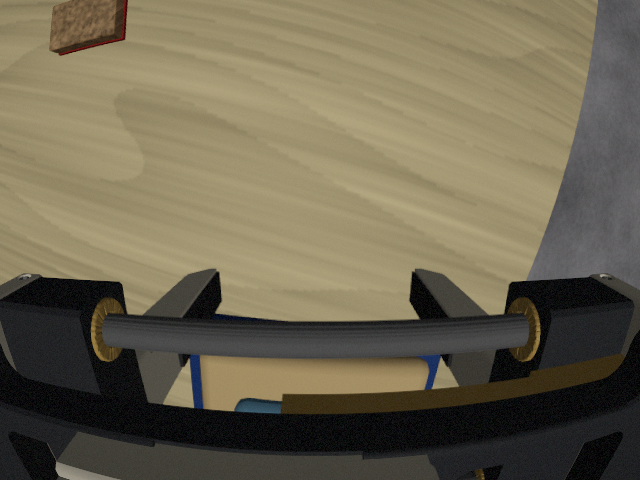

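Run:
```python
from h import *
s=robot.read_state()
print(R.from_rotvec(s['orientation']).as_matrix())
for n in ['scene','side']:
    c=np.load(n+'0.npz'); Rm=R.from_rotvec(c['rvec']).as_matrix(); print(n,-Rm.T@c['tvec'],Rm[2])
```

```text
[[ 2.84793535e-01 -2.73682718e-04  9.58588842e-01]
 [-9.58587854e-01  1.38239270e-03  2.84793637e-01]
 [-1.40308931e-03 -9.99999007e-01  1.31347575e-04]]
scene [0.86014199 0.50668949 0.8634178 ] [-0.30583099 -0.51144037 -0.80305427]
side [0.18978976 0.51233991 0.89188325] [ 0.34955071 -0.492439   -0.79706846]
```

The scene view shows the mould bed (corners near (265,187), (346,168), (418,293), (322,326)). The fixed half and cams are at the lower end and the carriage with its handle at the top (312,185). The tub is at (262,128). I count about 4 blue offcuts: (358,225), (371,250), (320,265), and maybe stacked ones. Next I'll measure.

Run:
```python
from h import *
for n in ['scene','side']:
    c=dict(np.load(n+'0.npz')); P=cloud(c); 
    im=cv2.cvtColor(c['color'],cv2.COLOR_RGB2BGR)
    x0,y0,x1,y1=(240,150,440,340) if n=='scene' else (210,160,430,350)
    cv2.imwrite(f'pics/{n}0z.png',cv2.resize(im[y0:y1,x0:x1],None,fx=3.6,fy=3.1,interpolation=cv2.INTER_CUBIC)); 
    hsv=cv2.cvtColor(c['color'],cv2.COLOR_RGB2HSV)
    m=cv2.inRange(hsv,(90,60,50),(115,255,255))
    k,lab,st,cen=cv2.connectedComponentsWithStats(m)
    for i in range(1,k):
        if st[i,4]>15:
            p=P[(lab==i)&(c['depth']>0)]
            print(n,st[i],cen[i].round(1),np.median(p,0).round(3),p[:,2].min().round(3),p[:,2].max().round(3))
```

```text
scene [367   0  66  26 775] [398.8  11.5] [-0.044 -0.593  0.08 ] -0.451 0.096
scene [337  17 119  42 853] [397.   38.6] [ 0.011 -0.527  0.02 ] 0.014 0.026
scene [351 214  17  24 248] [358.7 225. ] [ 0.482 -0.007  0.041] 0.018 0.053
scene [364 243  15  18 191] [371.1 250.2] [0.499 0.065 0.046] 0.021 0.052
scene [312 255  20  23 237] [320.9 265.8] [0.606 0.043 0.045] 0.021 0.09
side [619 196  21  33 319] [628.9 215.6] [ 0.007 -0.494  0.021] 0.016 0.51
side [273 239  14  12 109] [279.8 244.6] [0.602 0.036 0.047] 0.04 0.052
side [330 249  20  23 257] [339.3 260.2] [ 0.478 -0.005  0.043] 0.021 0.053
side [271 251  11  10  67] [276.5 254.9] [0.6   0.052 0.03 ] 0.023 0.035
side [305 271  17  22 214] [313.2 280.6] [0.493 0.069 0.045] 0.018 0.051
```

View pics/scene0z.png

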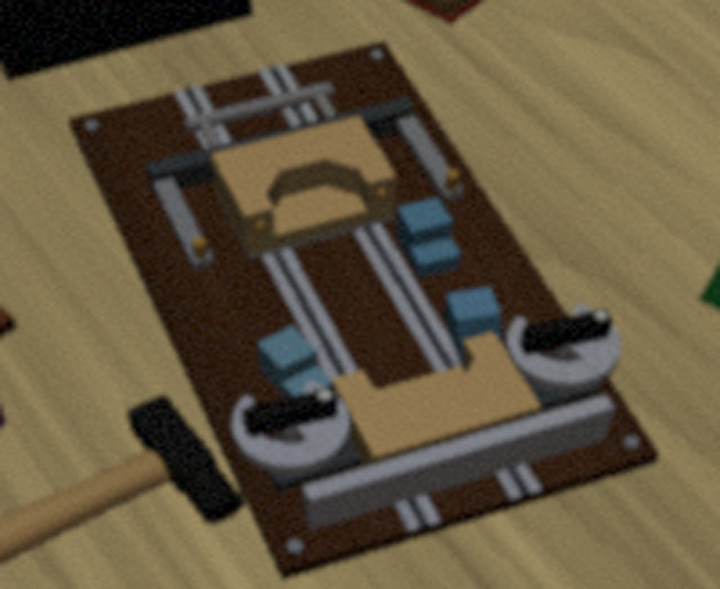

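View pics/side0z.png

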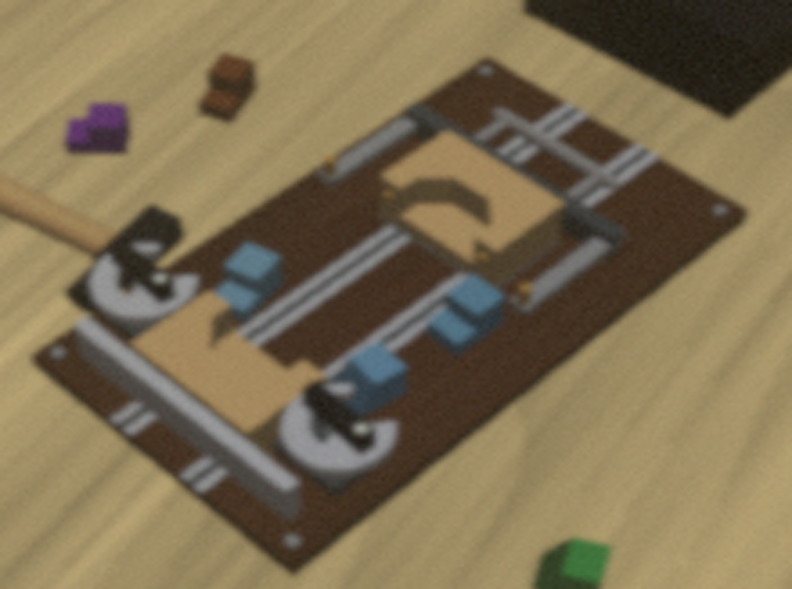

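```bash
cat > bed.py <<'E'
from h import *
C={n:dict(np.load(n+'0.npz')) for n in['scene','side']}
# screws by local brightness near expected crops
def screw(n,u,v):
    g=cv2.cvtColor(C[n]['color'],cv2.COLOR_RGB2GRAY).astype(float)
    a=g[v-4:v+5,u-4:u+5]; w=np.clip(a-np.median(a)-12,0,None)
    yy,xx=np.mgrid[v-4:v+5,u-4:u+5]
    return (w*xx).sum()/w.sum(),(w*yy).sum()/w.sum()
sx=dict(scene=[(265,189),(345,168),(415,292),(322,326)],side=[(345,182),(409,228),(291,334),(226,273)])
if __name__=='__main__':
  for n in sx:
    print(n)
    for u,v in sx[n]:
        a=screw(n,u,v); print((u,v),np.round(a,1),pix_plane(C[n],*a,0.015).round(4), cloud(C[n])[v,u].round(4))
E
python3 bed.py
```

```text
scene
(265, 189) [263.9 186.3] [ 0.5974 -0.2363  0.015 ] [ 0.6006 -0.2227  0.0202]
(345, 168) [346.6 165.6] [ 0.395  -0.1901  0.015 ] [ 0.4026 -0.1854  0.015 ]
(415, 292) [416.  291.1] [0.4659 0.1786 0.015 ] [0.4707 0.1807 0.0189]
(322, 326) [321.5 325.6] [0.666  0.1436 0.015 ] [0.6664 0.1463 0.0184]
side
(345, 182) [345.  178.9] [ 0.6064 -0.2349  0.015 ] [ 0.6001 -0.2248  0.0163]
(409, 228) [410.3 226.3] [ 0.4036 -0.1923  0.015 ] [ 0.403  -0.1835  0.0184]
(291, 334) [290.7 333.9] [0.4701 0.1798 0.015 ] [0.4683 0.1812 0.0187]
(226, 273) [223.8 270.9] [0.6746 0.1418 0.015 ] [0.6645 0.1455 0.0201]
```

Run:
```python
from h import *
from bed import C
px=dict(scene=[(265.6,190.3),(344.7,167.7),(415.3,292.3),(321.9,325.8)],side=[(344.7,182.3),(410,227.4),(291.1,334.2),(225.8,273.5)])
for n in px:
    W=np.array([pix_plane(C[n],u-.36,v-.36,.015) for u,v in px[n]])
    y=(W[2]+W[3]-W[0]-W[1])/2; x=(W[0]+W[3]-W[1]-W[2])/2
    print(n,W[:,:2].round(4).tolist(),W.mean(0).round(4),np.linalg.norm(x).round(4),np.linalg.norm(y).round(4),'yaw from y',np.degrees(np.arctan2(-y[0],y[1])).round(2),'from x',np.degrees(np.arctan2(x[1],x[0])).round(2))
# top faces of offcuts & grip bars & tub from height-sliced clouds
B={}
for n in px:
    P=cloud(C[n]); hsv=cv2.cvtColor(C[n]['color'],cv2.COLOR_RGB2HSV); ok=C[n]['depth']>0
    m=(cv2.inRange(hsv,(90,60,50),(115,255,255))>0)&ok&(P[...,1]>-.2)
    for lo,hi,s in((.022,.036,'low'),(.041,.06,'top')):
        k,lab=cv2.connectedComponents((m&(P[...,2]>lo)&(P[...,2]<hi)).astype(np.uint8))
        for i in range(1,k):
            p=P[lab==i]
            if len(p)<12: continue
            r=cv2.minAreaRect((p[:,:2]*1000).astype(np.float32)); print(n,s,len(p),np.round(r[0],1),np.round(r[1],1),round(r[2],1),'z',p[:,2].mean().round(4))
    # bars
    b=ok&(hsv[...,2]<60)&(P[...,2]>.08)&(P[...,2]<.1)
    k,lab=cv2.connectedComponents(b.astype(np.uint8))
    for i in range(1,k):
        p=P[lab==i]
        if len(p)<25: continue
        r=cv2.minAreaRect((p[:,:2]*1000).astype(np.float32)); print(n,'dark .09',len(p),np.round(r[0],1),np.round(r[1],1),round(r[2],1),p.mean(0).round(3))
```

```text
scene [[0.5999, -0.2243], [0.4028, -0.1881], [0.4689, 0.179], [0.6658, 0.1434]] [ 0.5343 -0.0225  0.015 ] 0.2002 0.3733 yaw from y -10.18 from x -10.34
side [[0.6021, -0.2252], [0.404, -0.1896], [0.4701, 0.1798], [0.668, 0.1443]] [ 0.536  -0.0227  0.015 ] 0.2012 0.3753 yaw from y -10.13 from x -10.17
scene low 109 [483.4   1.9] [19.3 26.8] 81.4 z 0.0294
scene low 78 [604.1  52. ] [17.5 23.2] 89.7 z 0.0299
scene top 123 [479.2 -15.4] [24.1 26.3] 78.7 z 0.0484
scene top 144 [497.   61.7] [26.6 26. ] 68.4 z 0.0464
scene top 137 [604.3  34. ] [24.  24.7] 2.7 z 0.0466
scene dark .09 358 [ -88.1 -625.7] [ 72.2 116.4] 13.0 [-0.083 -0.606  0.093]
scene dark .09 1327 [ 523. -383.] [197.4 194. ] 82.0 [ 0.526 -0.378  0.089]
scene dark .09 425 [40.1 22.9] [ 54.2 132.6] 31.5 [0.049 0.029 0.09 ]
scene dark .09 140 [480.7 121.2] [12.5 47.7] 75.1 [0.484 0.122 0.086]
scene dark .09 151 [638.2  93.7] [12.9 47. ] 76.5 [0.641 0.095 0.086]
side low 67 [601.1  51.3] [16.  27.1] 68.1 z 0.0294
side low 110 [480.4   3.2] [18.9 27.7] 82.5 z 0.0302
side low 37 [487.7  75.9] [21.9 11.1] 46.6 z 0.0299
side top 108 [603.   35.8] [23.9 25.8] 7.3 z 0.0471
side top 135 [477.3 -14.5] [23.  27.9] 76.3 z 0.0488
side top 138 [494.9  63.2] [23.6 27.4] 76.0 z 0.0468
side dark .09 1321 [ 518.5 -381.8] [195.6 194.4] 82.1 [ 0.515 -0.376  0.089]
side dark .09 92 [634.2  96.8] [11.8 47.7] 70.5 [0.637 0.096 0.087]
side dark .09 118 [476.  123.4] [11.3 47.5] 74.9 [0.479 0.124 0.087]
side dark .09 504 [19.1 45.1] [ 44.3 128.4] 66.8 [0.022 0.055 0.09 ]
```

```bash
cat > w.py <<'E'
import sys
from h import *
BC=np.array([.5355,-.0226]); BY=np.radians(-10.16)
ex=np.array([np.cos(BY),np.sin(BY)]); ey=np.array([-ex[1],ex[0]])
def b2w(x,y): return BC+x*ex+y*ey
def w2b(p): d=np.asarray(p)[:2]-BC; return d@ex,d@ey
def theta(s=None):
    s=s or robot.read_state(); M=R.from_rotvec(s['orientation']).as_matrix(); return np.degrees(np.arctan2(M[1,0],M[0,0]))
def to(x,y,ztip=None,th=None):
    s=robot.read_state(); M=R.from_rotvec(s['orientation']).as_matrix(); p=s['tool_pos']
    z=p[2] if ztip is None else ztip+.186
    d=M.T@(np.array([x,y,z])-p)*1000
    print('t',round(s['t'],1),'shift tool mm',d.round(1),'twist to th', None if th is None else round(-np.radians(th-theta(s)),3),'pos',p.round(4),'tip z',round(p[2]-.186,4),'th',round(theta(s),2),'F',s['force'].round(1),'op',round(s['opening']*1000,1))
E
python3 -m inch '[{"twist":-0.138},{"twist":-0.138},{"twist":-0.138},{"twist":-0.138},{"twist":-0.138},{"twist":-0.138},{"twist":-0.138},{"twist":-0.138}]'
python3 -c "
from w import *
to(*b2w(0,-.06),None,-10)"
```

```text
t 0.1 shift tool mm [-372.1    0.6  479.9] twist to th -1.107 pos [ 0.1709 -0.575   0.4039] tip z 0.2179 th -73.45 F [-0.2 -0.1  0. ] op 93.3$[0]: bad value
```

```bash
python3 -m inch '[{"x":0,"y":0,"z":0,"twist":-0.138},{"x":0,"y":0,"z":0,"twist":-0.138},{"x":0,"y":0,"z":0,"twist":-0.138},{"x":0,"y":0,"z":0,"twist":-0.138},{"x":0,"y":0,"z":0,"twist":-0.138},{"x":0,"y":0,"z":0,"twist":-0.138},{"x":0,"y":0,"z":0,"twist":-0.138},{"x":0,"y":0,"z":0,"twist":-0.138}]'
python3 -c "
from w import *
to(*b2w(0,-.06),None,-10)"
```

```text
t: 0.95
tool_pos: [0.1709, -0.575, 0.4043]
orientation: [-1.566, 0.135, -0.135]
force: [0.2, -0.5, 0.9]
opening: 0.0929
t 0.9 shift tool mm [2.642e+02 4.000e-01 5.468e+02] twist to th 0.002 pos [ 0.1709 -0.575   0.4043] tip z 0.2183 th -9.87 F [ 0.2 -0.5  0.9] op 92.9
```

```bash
python3 -m inch '[{"x":9,"y":0,"z":18,"twist":0},{"x":17,"y":0,"z":34,"twist":0},{"x":17,"y":0,"z":34,"twist":0},{"x":17,"y":0,"z":34,"twist":0},{"x":17,"y":0,"z":34,"twist":0},{"x":17,"y":0,"z":34,"twist":0},{"x":17,"y":0,"z":34,"twist":0},{"x":17,"y":0,"z":34,"twist":0},{"x":17,"y":0,"z":34,"twist":0},{"x":17,"y":0,"z":34,"twist":0},{"x":17,"y":0,"z":34,"twist":0},{"x":17,"y":0,"z":34,"twist":0}]'
python3 -m inch '[{"x":17,"y":0,"z":34,"twist":0},{"x":17,"y":0,"z":34,"twist":0},{"x":17,"y":0,"z":34,"twist":0},{"x":17,"y":0,"z":34,"twist":0},{"x":9,"y":0,"z":18,"twist":0},{"x":0,"y":0,"z":0,"twist":0},{"x":0,"y":0,"z":0,"twist":0}]'
python3 -c "
from w import *
to(*b2w(0,-.06),None,-10)
s=robot.read_state();c=cam('wrist');save(c,'w1');np.savez('w1.npz',**c,tp=s['tool_pos'],to=s['orientation'])"
```

```text
t: 2.15
tool_pos: [0.4338, -0.2226, 0.4046]
orientation: [-1.566, 0.14, -0.14]
force: [1.3, -0.6, 0.4]
opening: 0.0932
t: 2.85
tool_pos: [0.5362, -0.0859, 0.4043]
orientation: [-1.567, 0.14, -0.138]
force: [-0.2, -0.3, 0.1]
opening: 0.0932
t 2.9 shift tool mm [-11.8   0.    2.2] twist to th -0.002 pos [ 0.5362 -0.0859  0.4043] tip z 0.2183 th -10.13 F [-0.2 -0.3  0.1] op 93.2
```

View pics/w1.png

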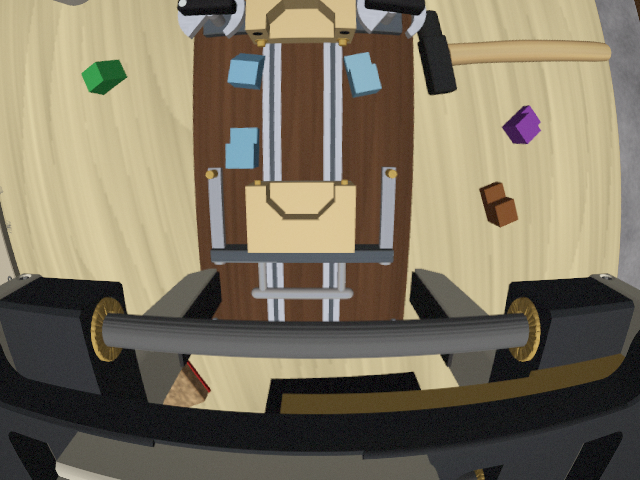

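The wrist view shows exactly three blue offcuts: A (242,148), B (246,71) and C (363,74). The handle is at (302,294) and the bolt pins are at (210,174) and (392,174).

```bash
cat > wr.py <<'E'
from w import *
def rays(c,u,v):
    dx=(u-c['cx']); dy=(v-c['cy']); r=np.hypot(dx,dy)+1e-9; a=r/c['fx']
    return np.stack([np.sin(a)*dx/r,np.sin(a)*dy/r,np.cos(a)],-1)
def take(name):
    s=robot.read_state(); c=cam('wrist'); save(c,name)
    np.savez(name+'.npz',**c,tp=s['tool_pos'],to=s['orientation'],op=s['opening']); return load(name)
def load(name):
    c=dict(np.load(name+'.npz')); T=np.eye(4); T[:3,:3]=R.from_rotvec(c['to']).as_matrix(); T[:3,3]=c['tp']
    c['W']=T@c['tool_from_camera']; return c
def wplane(c,u,v,z):
    d=rays(c,np.float64(u),np.float64(v))@c['W'][:3,:3].T; o=c['W'][:3,3]
    return o+d*((z-o[2])/d[...,2])[...,None]
def wcloud(c):
    h,w=c['depth'].shape; u,v=np.meshgrid(np.arange(w,dtype=float),np.arange(h)); r=rays(c,u,v)
    return (r*(c['depth']/np.maximum(r[...,2],.05))[...,None])@c['W'][:3,:3].T+c['W'][:3,3]
def offcuts(c):
    P=wcloud(c); hsv=cv2.cvtColor(c['color'],cv2.COLOR_RGB2HSV)
    m=(cv2.inRange(hsv,(90,60,50),(115,255,255))>0)&(c['depth']>0)&(P[...,2]<.12)
    k,lab=cv2.connectedComponents(m.astype(np.uint8))
    for i in range(1,k):
        q=P[lab==i]
        if len(q)<60: continue
        vv,uu=np.nonzero(lab==i); z=np.percentile(q[:,2],95)
        for s,sel in (('top',q[:,2]>z-.008),('low',(q[:,2]<z-.008)&(q[:,2]>z-.022))):
            p=q[sel]
            if len(p)<15: continue
            r=cv2.minAreaRect((p[:,:2]*1000).astype(np.float32))
            print(s,'px',int(uu.mean()),int(vv.mean()),len(p),'c',np.round(r[0],1),np.round(r[1],1),round(r[2],1),'mean',(p.mean(0)*1000).round(1),'bed',np.round(np.array(w2b(p.mean(0)))*1000,1))
E
python3 - <<'E'
from wr import *
c=load('w1'); offcuts(c)
for n,u,v,z in[('pin',210,174,.066),('pin',392,174,.066),('handle',302,294,.0515),('hL',253,294,.0515),('hR',352,294,.0515),('mf',271,183,.065),('mfR',330,183,.065)]:
    p=wplane(c,u,v,z); print(n,p.round(4),np.round(w2b(p),4))
E
```

```text
top px 361 74 709 c [603.1  35.5] [24.3 24.9] 2.9 mean [602.6  35.1  47.8] bed [55.9 68.7]
low px 361 74 398 c [602.6  43.2] [24.3 40.6] 3.0 mean [600.8  50.8  31.2] bed [51.3 83.8]
top px 246 70 732 c [495.9  63.1] [25.6 26.8] 71.2 mean [495.9  62.   47.6] bed [-53.9  76.3]
low px 246 70 209 c [497.   65.9] [31.6 26.2] 71.2 mean [501.2  65.2  34.2] bed [-49.3  80.4]
top px 242 148 715 c [478.9 -14.6] [23.  26.2] 79.7 mean [479.2 -14.5  50. ] bed [-56.8  -2. ]
low px 242 148 458 c [480.2  -7.1] [37.8 26.1] 80.0 mean [483.3   1.5  32.1] bed [-55.6  14.5]
pin [ 0.4526 -0.0253  0.066 ] [-0.0811 -0.0173]
pin [ 0.6095 -0.0538  0.066 ] [ 0.0783 -0.0177]
handle [ 0.5107 -0.1551  0.0515] [-0.001  -0.1348]
hL [ 0.4632 -0.1472  0.0515] [-0.0491 -0.1354]
hR [ 0.5585 -0.1637  0.0515] [ 0.0475 -0.1348]
mf [ 0.5045 -0.0438  0.065 ] [-0.0267 -0.0263]
mfR [ 0.5548 -0.0529  0.065 ] [ 0.0243 -0.0264]
```

Run:
```python
from wr import *
c=load('w1'); P=wcloud(c)
im=cv2.cvtColor(c['color'],cv2.COLOR_RGB2BGR)[40:100,215:395]; cv2.imwrite('pics/w1z.png',cv2.resize(im,None,fx=4,fy=4,interpolation=cv2.INTER_CUBIC))
th=np.radians(-18.8); a=np.array([np.cos(th),np.sin(th)]); b=np.array([-a[1],a[0]])
hsv=cv2.cvtColor(c['color'],cv2.COLOR_RGB2HSV); m=(cv2.inRange(hsv,(90,60,50),(115,255,255))>0)&(c['depth']>0)
m[:, :200]=0;m[:,290:]=0;m[105:]=0
q=P[m]; l=np.c_[(q[:,:2]-[.4959,.0625])@a,(q[:,:2]-[.4959,.0625])@b,q[:,2]]*1000
for nm,k in(('a',0),('b',1)):
    for lo in range(-24,28,4):
        s=(l[:,k]>=lo)&(l[:,k]<lo+4)&(abs(l[:,1-k])<8)
        if s.sum()>3: print(nm,lo,s.sum(),np.percentile(l[s,2],[5,50,95]).round(1))
```

```text
a -16 27 [47.  48.  49.2]
a -12 66 [47.1 48.2 49.3]
a -8 74 [46.9 48.2 49.7]
a -4 71 [47.  48.  49.2]
a 0 71 [46.9 48.1 49.5]
a 4 72 [46.9 48.  49.4]
a 8 87 [27.2 47.8 49.2]
a 12 79 [23.7 37.5 48.7]
b -16 8 [25.3 38.2 48.5]
b -12 130 [21.9 47.1 49.3]
b -8 72 [47.1 48.1 49.4]
b -4 70 [47.  48.  49.7]
b 0 76 [46.9 48.  49.3]
b 4 70 [46.8 48.3 49.5]
b 8 51 [44.  47.4 49.1]
b 12 33 [35.  39.1 43.7]
b 16 32 [27.4 30.4 34.3]
b 20 29 [18.3 23.4 25.6]
```

View pics/w1z.png

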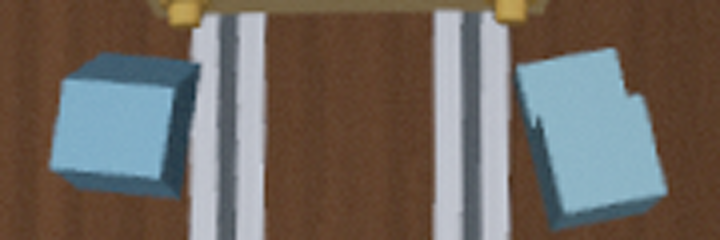

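B is the sloped offcut5 with yaw −19°, A is offcut1 at −10°, and C is offcut3 at +3°. I'll take A first.

```bash
python3 -c "
from w import *
to(.4795,-.0120,.021,-10)"
```

```text
t 2.9 shift tool mm [-68.6 197.5  63.4] twist to th -0.003 pos [ 0.5359 -0.0865  0.4044] tip z 0.2184 th -10.19 F [-0.1 -0.6  1. ] op 93.2
```

```bash
python3 -m inch '[{"x":-11,"y":10,"z":10,"twist":0},{"x":-17,"y":20,"z":16,"twist":0},{"x":-17,"y":30,"z":16,"twist":0},{"x":-15,"y":30,"z":14,"twist":0},{"x":-8,"y":24,"z":7,"twist":0},{"x":0,"y":20,"z":0,"twist":0},{"x":0,"y":0,"z":0,"twist":0},{"x":0,"y":0,"z":0,"twist":0}]' 0.18 12
python3 -c "
from w import *
to(.4795,-.0120,.021,-10)"
```

```text
t: 3.7
tool_pos: [0.4803, -0.0129, 0.2712]
orientation: [-1.566, 0.141, -0.141]
force: [0.4, 0.3, -0.1]
opening: 0.055
t 3.7 shift tool mm [-0.9 64.2  0.8] twist to th -0.005 pos [ 0.4803 -0.0129  0.2712] tip z 0.0852 th -10.27 F [ 0.4  0.3 -0.1] op 55.0
```

```bash
python3 -m inch '[{"x":0,"y":15,"z":0,"twist":0},{"x":0,"y":20,"z":0,"twist":0},{"x":0,"y":17,"z":0,"twist":0},{"x":0,"y":12,"z":0,"twist":0},{"x":0,"y":0,"z":0,"twist":0}]'
python3 -m inch '[{"x":0,"y":0,"z":0,"twist":0},{"x":0,"y":0,"z":0,"twist":0},{"x":0,"y":0,"z":0,"twist":0},{"x":0,"y":0,"z":0,"twist":0},{"x":0,"y":0,"z":0,"twist":0}]' -1 12
python3 -m inch '[{"x":0,"y":-10,"z":0,"twist":0},{"x":0,"y":-20,"z":0,"twist":0},{"x":0,"y":-40,"z":0,"twist":0},{"x":0,"y":-40,"z":0,"twist":0},{"x":0,"y":-30,"z":0,"twist":0},{"x":0,"y":0,"z":0,"twist":0}]'
python3 -c "
from w import *
to(.521,-.337,.14,-9)"
```

```text
t: 4.2
tool_pos: [0.4803, -0.0125, 0.2062]
orientation: [-1.566, 0.141, -0.139]
force: [-0.1, 0.3, 0.0]
opening: 0.0547
t: 4.7
tool_pos: [0.4808, -0.0121, 0.2074]
orientation: [-1.566, 0.139, -0.14]
force: [-0.6, -0.1, 3.1]
opening: 0.026
t: 5.3
tool_pos: [0.482, -0.0122, 0.3529]
orientation: [-1.567, 0.132, -0.147]
force: [1.2, -0.2, 0.1]
opening: 0.0261
t 5.3 shift tool mm [  95.6   27.7 -312.8] twist to th -0.021 pos [ 0.482  -0.0122  0.3529] tip z 0.1669 th -10.2 F [ 1.2 -0.2  0.1] op 26.1
```

```bash
python3 -m inch '[{"x":5,"y":0,"z":-15,"twist":0},{"x":11,"y":0,"z":-35,"twist":0},{"x":11,"y":0,"z":-35,"twist":0},{"x":11,"y":0,"z":-38,"twist":0},{"x":11,"y":0,"z":-38,"twist":0},{"x":11,"y":0,"z":-38,"twist":0},{"x":11,"y":0,"z":-38,"twist":0},{"x":11,"y":0,"z":-35,"twist":0},{"x":8,"y":0,"z":-25,"twist":0},{"x":6,"y":0,"z":-16,"twist":0},{"x":0,"y":0,"z":0,"twist":0},{"x":0,"y":0,"z":0,"twist":0}]'
python3 -c "
from wr import *
to(.521,-.337,.035,-9)
take('w2')"
```

```text
t: 6.5
tool_pos: [0.5193, -0.3368, 0.3459]
orientation: [-1.565, 0.141, -0.139]
force: [-0.4, -0.3, 0.0]
opening: 0.0258
t 6.5 shift tool mm [  1.9 124.9  -0. ] twist to th -0.021 pos [ 0.5193 -0.3368  0.3459] tip z 0.1599 th -10.23 F [-0.4 -0.3  0. ] op 25.8
```

View pics/w2.png

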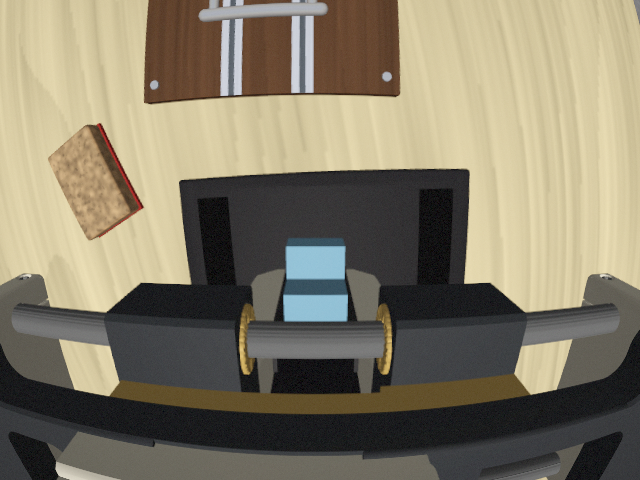

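The offcut is held at (316,280) over the tub, whose back rim is at row ~175. I'll lower and release it.

```bash
python3 -m inch '[{"x":0,"y":15,"z":0,"twist":0},{"x":0,"y":30,"z":0,"twist":0},{"x":0,"y":30,"z":0,"twist":0},{"x":0,"y":25,"z":0,"twist":0},{"x":0,"y":15,"z":0,"twist":0},{"x":0,"y":10,"z":0,"twist":0},{"x":0,"y":0,"z":0,"twist":0}]'
python3 -m inch '[{"x":0,"y":0,"z":0,"twist":0},{"x":0,"y":0,"z":0,"twist":0},{"x":0,"y":0,"z":0,"twist":0},{"x":0,"y":-20,"z":0,"twist":0},{"x":0,"y":-40,"z":0,"twist":0},{"x":0,"y":-40,"z":0,"twist":0},{"x":0,"y":-40,"z":0,"twist":0},{"x":0,"y":-10,"z":0,"twist":0},{"x":0,"y":0,"z":0,"twist":0}]' 0.18
python3 -c "
from wr import *
to(.521,-.337,.18,-9)
p=b2w(0,-.06);to(p[0],p[1],.18,-10)
c=take('w3')
offcuts(c)"
```

```text
t: 7.25
tool_pos: [0.5192, -0.3364, 0.2202]
orientation: [-1.565, 0.141, -0.138]
force: [-0.1, 1.2, -0.3]
opening: 0.0258
t: 8.15
tool_pos: [0.5202, -0.3377, 0.3755]
orientation: [-1.57, 0.136, -0.144]
force: [-0.6, -0.1, 0.4]
opening: 0.0549
t 8.2 shift tool mm [0.6 9.5 0.9] twist to th -0.021 pos [ 0.5202 -0.3377  0.3755] tip z 0.1895 th -10.2 F [-0.6 -0.1  0.4] op 54.9
t 8.2 shift tool mm [-40.8   8.5 252.9] twist to th -0.004 pos [ 0.5202 -0.3377  0.3755] tip z 0.1895 th -10.2 F [-0.6 -0.1  0.4] op 54.9
top px 313 215 769 c [ 520.6 -339.8] [22.7 25.4] 80.1 mean [ 520.8 -339.    39.9] bed [  41.3 -314.1]
low px 313 215 553 c [ 524.2 -321.6] [15.7 25.6] 79.6 mean [ 524.1 -322.    22.2] bed [  41.6 -296.8]
```

View pics/w3.png

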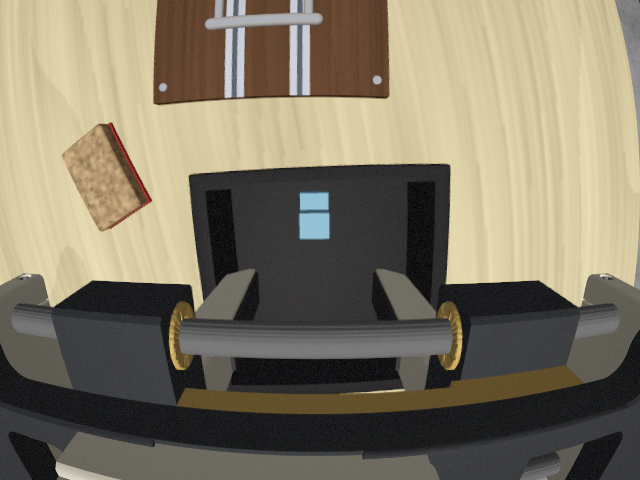

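Offcut1 sits upright in the tub at (314,215). I'll go back to the bed and look again.

```bash
python3 -m inch '[{"x":-3,"y":0,"z":16,"twist":0},{"x":-6,"y":0,"z":36,"twist":0},{"x":-6,"y":0,"z":40,"twist":0},{"x":-6,"y":0,"z":40,"twist":0},{"x":-6,"y":0,"z":40,"twist":0},{"x":-6,"y":0,"z":40,"twist":0},{"x":-6,"y":0,"z":36,"twist":0},{"x":-2,"y":0,"z":20,"twist":0},{"x":0,"y":0,"z":0,"twist":0},{"x":0,"y":0,"z":0,"twist":0}]'
python3 -c "
from wr import *
c=take('w4')
offcuts(c)
to(.4947,.0608,.021,-18.8)"
```

```text
t: 9.2
tool_pos: [0.526, -0.0652, 0.37]
orientation: [-1.566, 0.141, -0.136]
force: [0.4, 0.1, 0.8]
opening: 0.0549
top px 255 82 920 c [495.8  63.1] [25.3 26.5] 71.0 mean [495.9  62.   47.6] bed [-53.9  76.3]
low px 255 82 240 c [497.1  65.8] [31.6 26. ] 71.8 mean [501.4  67.4  34.3] bed [-49.4  82.6]
top px 382 88 867 c [603.2  35.3] [24.7 24.6] 3.1 mean [602.6  35.1  47.9] bed [55.8 68.6]
low px 382 88 511 c [602.6  43.2] [24.5 40.3] 3.0 mean [599.9  51.8  31.3] bed [50.3 84.6]
t 9.2 shift tool mm [-52.9 163.4 119.3] twist to th 0.151 pos [ 0.5261 -0.066   0.3703] tip z 0.1843 th -10.17 F [ 0.3 -0.1  0.5] op 54.7
```

View pics/w4.png

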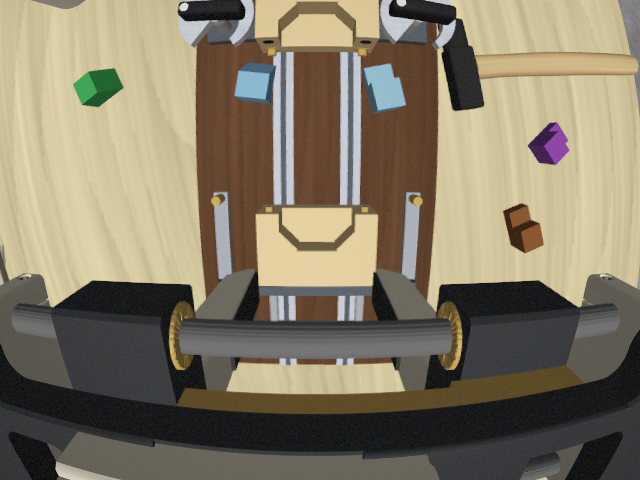

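B and C have not moved. I'll go for B.

```bash
python3 -m inch '[{"x":-8,"y":10,"z":18,"twist":0},{"x":-13,"y":20,"z":30,"twist":0},{"x":-13,"y":20,"z":30,"twist":0},{"x":-12,"y":20,"z":26,"twist":0},{"x":-7,"y":10,"z":15,"twist":0},{"x":0,"y":5,"z":0,"twist":0.05},{"x":0,"y":5,"z":0,"twist":0.05},{"x":0,"y":5,"z":0,"twist":0.05},{"x":0,"y":0,"z":0,"twist":0},{"x":0,"y":0,"z":0,"twist":0}]'
python3 -c "
from wr import *
to(.4947,.0608,.021,-18.8)"
```

```text
t: 10.25
tool_pos: [0.4955, 0.0596, 0.2764]
orientation: [-1.556, 0.258, -0.257]
force: [0.0, 0.1, 0.3]
opening: 0.055
t 10.2 shift tool mm [-1.1 69.4  0.9] twist to th 0.0 pos [0.4955 0.0596 0.2764] tip z 0.0904 th -18.78 F [0.  0.1 0.3] op 55.0
```

```bash
python3 -m inch '[{"x":-1,"y":15,"z":1,"twist":0},{"x":0,"y":20,"z":0,"twist":0},{"x":0,"y":20,"z":0,"twist":0},{"x":0,"y":14,"z":0,"twist":0},{"x":0,"y":0,"z":0,"twist":0}]'
python3 -m inch '[{"x":0,"y":0,"z":0,"twist":0},{"x":0,"y":0,"z":0,"twist":0},{"x":0,"y":0,"z":0,"twist":0},{"x":0,"y":0,"z":0,"twist":0},{"x":0,"y":0,"z":0,"twist":0}]' -1 12
python3 -m inch '[{"x":0,"y":-10,"z":0,"twist":0},{"x":0,"y":-20,"z":0,"twist":0},{"x":0,"y":-40,"z":0,"twist":0},{"x":0,"y":-40,"z":0,"twist":0},{"x":0,"y":-30,"z":0,"twist":-0.07},{"x":0,"y":0,"z":0,"twist":-0.08},{"x":0,"y":0,"z":0,"twist":0}]'
python3 -c "
from w import *
to(.521,-.382,.15,-10)"
```

```text
t: 10.75
tool_pos: [0.4935, 0.0615, 0.2049]
orientation: [-1.556, 0.261, -0.254]
force: [-0.4, -0.1, 0.8]
opening: 0.0547
t: 11.25
tool_pos: [0.4954, 0.0617, 0.2085]
orientation: [-1.555, 0.256, -0.258]
force: [-0.4, 0.0, 3.9]
opening: 0.0262
t: 11.95
tool_pos: [0.4953, 0.0617, 0.3498]
orientation: [-1.566, 0.136, -0.141]
force: [-0.8, 0.2, -0.6]
opening: 0.0259
t 11.9 shift tool mm [ 103.3   13.9 -432.3] twist to th -0.002 pos [0.4953 0.0617 0.3498] tip z 0.1638 th -10.12 F [-0.8  0.2 -0.6] op 25.9
```

```bash
python3 -m inch '[{"x":5,"y":-1,"z":-16,"twist":0},{"x":9,"y":0,"z":-38,"twist":0},{"x":10,"y":0,"z":-42,"twist":0},{"x":10,"y":0,"z":-42,"twist":0},{"x":10,"y":0,"z":-42,"twist":0},{"x":10,"y":0,"z":-42,"twist":0},{"x":10,"y":0,"z":-42,"twist":0},{"x":10,"y":0,"z":-42,"twist":0},{"x":10,"y":0,"z":-42,"twist":0},{"x":10,"y":0,"z":-42,"twist":0},{"x":9,"y":0,"z":-36,"twist":0},{"x":4,"y":0,"z":-18,"twist":0}]'
python3 -m inch '[{"x":0,"y":0,"z":0,"twist":0},{"x":0,"y":0,"z":0,"twist":0}]'
python3 -c "
from wr import *
to(.521,-.392,.035,-9)
take('w5')"
```

```text
t: 13.15
tool_pos: [0.5207, -0.397, 0.3473]
orientation: [-1.565, 0.145, -0.142]
force: [-0.6, -0.0, -0.0]
opening: 0.0262
t: 13.35
tool_pos: [0.5213, -0.394, 0.3475]
orientation: [-1.564, 0.143, -0.14]
force: [-0.3, 0.6, 0.4]
opening: 0.0258
t 13.3 shift tool mm [ -0.4 126.5   1.7] twist to th -0.023 pos [ 0.5213 -0.394   0.3475] tip z 0.1615 th -10.32 F [-0.3  0.6  0.4] op 25.8
```

View pics/w5.png

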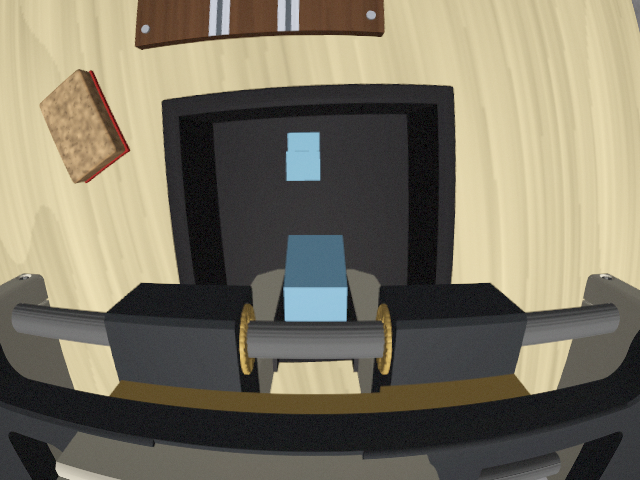

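B is held at (315,290), and offcut1 still sits in the tub at (303,157). I'll lower and release B.

```bash
python3 -m inch '[{"x":0,"y":15,"z":0,"twist":0},{"x":0,"y":30,"z":0,"twist":0},{"x":0,"y":30,"z":0,"twist":0},{"x":0,"y":25,"z":0,"twist":0},{"x":0,"y":15,"z":0,"twist":0},{"x":0,"y":11,"z":0,"twist":0},{"x":0,"y":0,"z":0,"twist":0}]'
python3 -m inch '[{"x":0,"y":0,"z":0,"twist":0},{"x":0,"y":0,"z":0,"twist":0},{"x":0,"y":0,"z":0,"twist":0},{"x":0,"y":-20,"z":0,"twist":0},{"x":0,"y":-40,"z":0,"twist":0},{"x":0,"y":-40,"z":0,"twist":0},{"x":0,"y":-40,"z":0,"twist":0},{"x":0,"y":-10,"z":0,"twist":0},{"x":0,"y":0,"z":0,"twist":0}]' 0.18
python3 -c "
from wr import *
c=take('w6')
offcuts(c)
p=b2w(.03,-.04);to(p[0],p[1],.18,-10)"
```

```text
t: 14.1
tool_pos: [0.5213, -0.3934, 0.221]
orientation: [-1.565, 0.141, -0.138]
force: [-0.8, -0.5, -0.0]
opening: 0.026
t: 15.0
tool_pos: [0.5222, -0.3948, 0.3767]
orientation: [-1.57, 0.136, -0.144]
force: [-0.2, -1.1, -0.2]
opening: 0.0547
top px 299 152 821 c [ 520.9 -339.9] [22.4 25.7] 79.6 mean [ 521.  -339.9   40.1] bed [  41.7 -314.9]
low px 299 152 496 c [ 524.1 -321.4] [14.8 26.5] 82.0 mean [ 524.1 -321.4   21.4] bed [  41.5 -296.1]
top px 313 210 857 c [ 523.  -391.2] [25.6 26. ] 78.4 mean [ 523.2 -390.7   37.5] bed [  52.8 -364.5]
low px 313 210 259 c [ 526.2 -376.3] [ 7.4 26. ] 79.5 mean [ 526.3 -376.1   24.5] bed [  53.3 -349.6]
t 15.1 shift tool mm [-22.3   7.4 328.4] twist to th -0.004 pos [ 0.5218 -0.3944  0.3738] tip z 0.1878 th -10.2 F [-0.  -0.4 -0. ] op 54.9
```

Both are in the tub. Next I go back for C.

```bash
python3 -m inch '[{"x":-1,"y":0,"z":16,"twist":0},{"x":-3,"y":0,"z":36,"twist":0},{"x":-3,"y":0,"z":40,"twist":0},{"x":-3,"y":0,"z":42,"twist":0},{"x":-3,"y":0,"z":42,"twist":0},{"x":-3,"y":0,"z":42,"twist":0},{"x":-3,"y":0,"z":42,"twist":0},{"x":-2,"y":0,"z":36,"twist":0},{"x":-1,"y":0,"z":20,"twist":0},{"x":0,"y":0,"z":8,"twist":0},{"x":0,"y":0,"z":0,"twist":0},{"x":0,"y":0,"z":0,"twist":0}]'
python3 -c "
from wr import *
c=take('w7')
offcuts(c)
to(.6028,.0352,.021,3)"
```

```text
t: 16.25
tool_pos: [0.557, -0.0719, 0.3718]
orientation: [-1.566, 0.141, -0.139]
force: [-0.6, -0.2, 0.1]
opening: 0.0548
top px 345 85 861 c [603.2  35.5] [24.3 24.5] 4.2 mean [603.   35.1  47.9] bed [56.2 68.7]
low px 345 85 480 c [602.5  43.2] [24.2 40.7] 2.6 mean [600.9  52.   31.2] bed [51.3 85. ]
t 16.3 shift tool mm [ 26. 165. 114.] twist to th -0.231 pos [ 0.5571 -0.0723  0.3721] tip z 0.1861 th -10.25 F [ 0.4 -0.4 -0.4] op 54.8
```

View pics/w7.png

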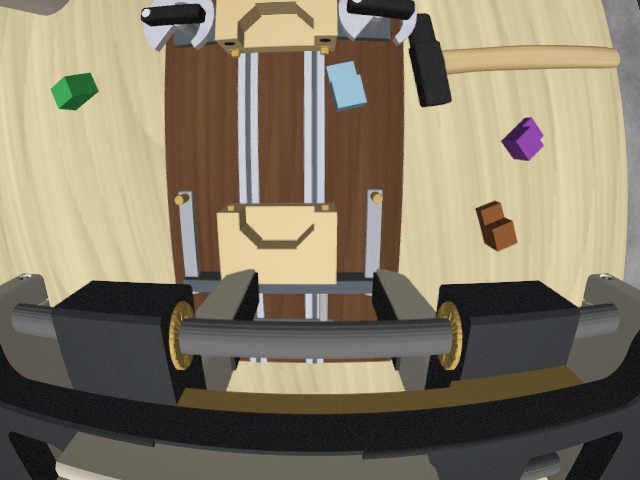

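```bash
python3 -m inch '[{"x":4,"y":10,"z":18,"twist":0},{"x":7,"y":20,"z":30,"twist":0},{"x":7,"y":20,"z":30,"twist":0},{"x":6,"y":20,"z":24,"twist":0},{"x":2,"y":10,"z":12,"twist":0},{"x":0,"y":5,"z":0,"twist":-0.07},{"x":0,"y":5,"z":0,"twist":-0.08},{"x":0,"y":5,"z":0,"twist":-0.08},{"x":0,"y":0,"z":0,"twist":0},{"x":0,"y":0,"z":0,"twist":0}]'
python3 -c "
from wr import *
to(.6028,.0352,.021,3)"
```

```text
t: 17.3
tool_pos: [0.6032, 0.0352, 0.278]
orientation: [-1.571, -0.038, 0.038]
force: [0.6, -0.3, 0.9]
opening: 0.055
t 17.3 shift tool mm [-0.4 71.   0.1] twist to th -0.004 pos [0.6032 0.0352 0.278 ] tip z 0.092 th 2.78 F [ 0.6 -0.3  0.9] op 55.0
```

```bash
python3 -m inch '[{"x":0,"y":15,"z":0,"twist":0},{"x":0,"y":20,"z":0,"twist":0},{"x":0,"y":20,"z":0,"twist":0},{"x":0,"y":16,"z":0,"twist":0},{"x":0,"y":0,"z":0,"twist":0}]'
python3 -m inch '[{"x":0,"y":0,"z":0,"twist":0},{"x":0,"y":0,"z":0,"twist":0},{"x":0,"y":0,"z":0,"twist":0},{"x":0,"y":0,"z":0,"twist":0},{"x":0,"y":0,"z":0,"twist":0}]' -1 12
python3 -m inch '[{"x":0,"y":-10,"z":0,"twist":0},{"x":0,"y":-20,"z":0,"twist":0},{"x":0,"y":-40,"z":0,"twist":0},{"x":0,"y":-40,"z":0,"twist":0},{"x":0,"y":-30,"z":0,"twist":0.11},{"x":0,"y":0,"z":0,"twist":0.11},{"x":0,"y":0,"z":0,"twist":0}]'
python3 -c "
from w import *
to(.475,-.365,.15,-10)"
```

```text
t: 17.8
tool_pos: [0.6016, 0.036, 0.2032]
orientation: [-1.57, -0.036, 0.044]
force: [-0.8, -0.0, -0.3]
opening: 0.0548
t: 18.3
tool_pos: [0.6035, 0.0361, 0.2076]
orientation: [-1.57, -0.042, 0.04]
force: [0.3, -0.6, 3.2]
opening: 0.024
t: 19.0
tool_pos: [0.6035, 0.0361, 0.3492]
orientation: [-1.566, 0.131, -0.136]
force: [-0.2, -0.6, -0.9]
opening: 0.0237
t 19.0 shift tool mm [ -58.9   12.7 -417.1] twist to th 0.005 pos [0.6035 0.0361 0.3492] tip z 0.1632 th -9.73 F [-0.2 -0.6 -0.9] op 23.7
```

```bash
python3 -m inch '[{"x":0,"y":-1,"z":-18,"twist":0},{"x":0,"y":0,"z":-38,"twist":0},{"x":0,"y":0,"z":-44,"twist":0},{"x":0,"y":0,"z":-44,"twist":0},{"x":0,"y":0,"z":-44,"twist":0},{"x":0,"y":0,"z":-44,"twist":0},{"x":0,"y":0,"z":-44,"twist":0},{"x":0,"y":0,"z":-44,"twist":0},{"x":0,"y":0,"z":-44,"twist":0},{"x":0,"y":0,"z":-44,"twist":0},{"x":0,"y":0,"z":-40,"twist":0},{"x":0,"y":0,"z":-30,"twist":0}]'
python3 -m inch '[{"x":0,"y":0,"z":-6,"twist":0},{"x":0,"y":0,"z":0,"twist":0},{"x":0,"y":0,"z":0,"twist":0}]'
python3 -c "
from wr import *
to(.519,-.436,.035,-10)
take('w8')"
```

```text
t: 20.2
tool_pos: [0.521, -0.4382, 0.3462]
orientation: [-1.566, 0.133, -0.129]
force: [-0.2, -0.2, 0.2]
opening: 0.0237
t: 20.5
tool_pos: [0.522, -0.4404, 0.3469]
orientation: [-1.565, 0.132, -0.13]
force: [0.3, -0.2, -0.2]
opening: 0.024
t 20.5 shift tool mm [ -3.5 125.9   3.6] twist to th 0.008 pos [ 0.522  -0.4404  0.3469] tip z 0.1609 th -9.55 F [ 0.3 -0.2 -0.2] op 24.0
```

View pics/w8.png

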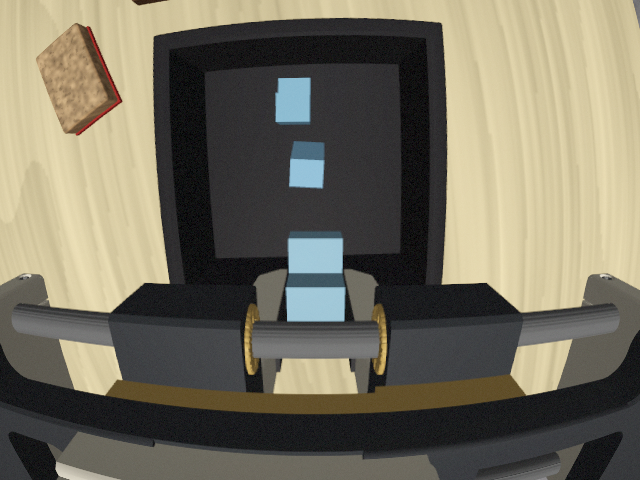

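C is held at (315,280), and the other two lie in the tub at (293,100) and (307,165). I'll lower and release it.

```bash
python3 -m inch '[{"x":-3,"y":15,"z":5,"twist":0},{"x":0,"y":30,"z":0,"twist":0},{"x":0,"y":30,"z":0,"twist":0},{"x":0,"y":25,"z":0,"twist":0},{"x":0,"y":15,"z":0,"twist":0},{"x":0,"y":11,"z":0,"twist":0},{"x":0,"y":0,"z":0,"twist":0}]'
python3 -m inch '[{"x":0,"y":0,"z":0,"twist":0},{"x":0,"y":0,"z":0,"twist":0},{"x":0,"y":0,"z":0,"twist":0},{"x":0,"y":-20,"z":0,"twist":0},{"x":0,"y":-40,"z":0,"twist":0},{"x":0,"y":-40,"z":0,"twist":0},{"x":0,"y":-40,"z":0,"twist":0},{"x":0,"y":-10,"z":0,"twist":0},{"x":0,"y":0,"z":0,"twist":0}]' 0.08
python3 -c "
from wr import *
c=take('w9')
offcuts(c)
p=b2w(.03,-.04);to(p[0],p[1],.18,-10)"
```

```text
t: 21.25
tool_pos: [0.52, -0.4347, 0.2204]
orientation: [-1.565, 0.132, -0.13]
force: [0.5, 0.1, -0.6]
opening: 0.0237
t: 22.15
tool_pos: [0.5206, -0.4363, 0.3757]
orientation: [-1.571, 0.128, -0.136]
force: [-0.3, 0.3, -0.5]
opening: 0.0499
top px 294 107 836 c [ 520.7 -340. ] [22.7 25.4] 80.1 mean [ 520.7 -340.1   40.2] bed [  41.4 -315.1]
low px 294 107 427 c [ 521.9 -332.6] [38.2 25.3] 80.2 mean [ 523.8 -322.3   22. ] bed [  41.4 -297. ]
top px 310 187 1642 c [ 521.6 -412.9] [71.9 29.2] 87.3 mean [ 522.2 -411.6   37.8] bed [  55.6 -385.2]
low px 310 187 737 c [ 526.2 -398. ] [54.9 26.2] 87.7 mean [ 525.8 -404.5   21.7] bed [  57.8 -377.6]
t 22.2 shift tool mm [-24.4   6.2 369.7] twist to th 0.006 pos [ 0.5202 -0.4358  0.3727] tip z 0.1867 th -9.63 F [ 0.4 -0.1 -1.7] op 50.0
```

View pics/w9.png

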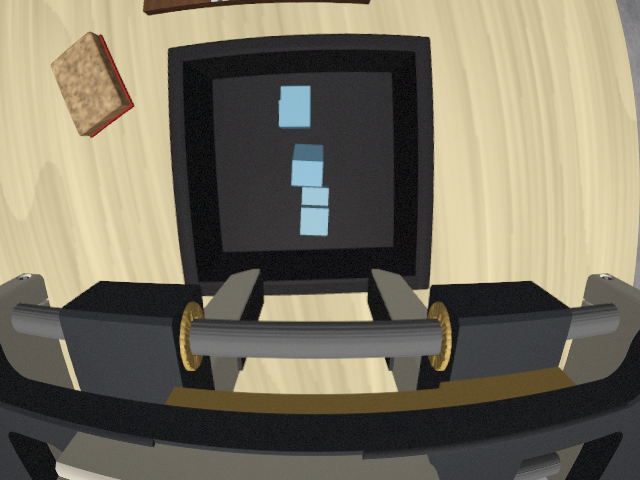

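All three offcuts are in the tub, at (294,107), (308,165) and (314,210), and the gap is empty. Next I'll push the carriage with the fingers shut behind the handle.

```bash
python3 -c "
from wr import *
p=b2w(0,-.172);to(p[0],p[1],.1,-10.16)"
```

```text
t 22.2 shift tool mm [-55.8  86.3 238.1] twist to th 0.009 pos [ 0.5202 -0.4358  0.3727] tip z 0.1867 th -9.63 F [ 0.4 -0.1 -1.7] op 50.0
```

```bash
python3 -m inch '[{"x":-4,"y":0,"z":16,"twist":0},{"x":-8,"y":0,"z":36,"twist":0},{"x":-8,"y":0,"z":40,"twist":0},{"x":-8,"y":0,"z":40,"twist":0},{"x":-8,"y":0,"z":40,"twist":0},{"x":-8,"y":0,"z":36,"twist":0},{"x":-6,"y":0,"z":20,"twist":0.009},{"x":-4,"y":0,"z":10,"twist":0},{"x":0,"y":0,"z":0,"twist":0},{"x":0,"y":0,"z":0,"twist":0}]' -1 20
python3 -c "
from wr import *
c=take('w10')
p=b2w(0,-.165);to(p[0],p[1],.027,-10.16)"
```

```text
t: 23.2
tool_pos: [0.5066, -0.1925, 0.3708]
orientation: [-1.566, 0.14, -0.138]
force: [-0.3, -0.5, 0.0]
opening: 0.0006
t 23.2 shift tool mm [ -1.5 158.1   7.7] twist to th -0.0 pos [ 0.5066 -0.1929  0.3711] tip z 0.1851 th -10.18 F [ 0.6  0.4 -0.1] op 0.3
```

View pics/w10.png

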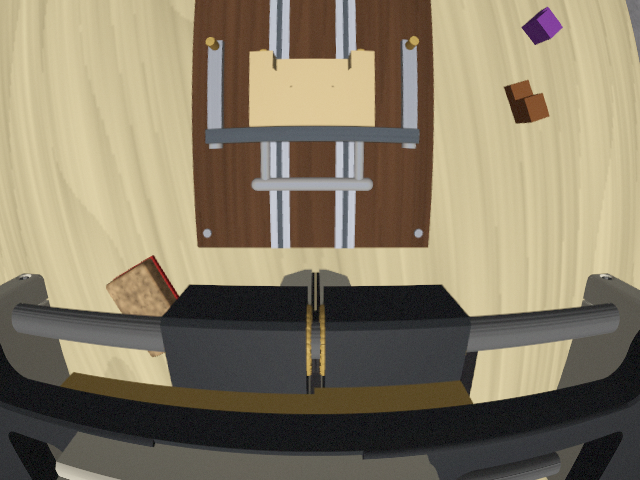

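```bash
python3 - <<'E'
from wr import *
c=load('w10')
for n,u,v,z in[('pin',212,42,.066),('pin',413,42,.066),('handle',312,184,.0505),('hL',252,184,.0505),('hR',372,185,.0505),('s1',207,233,.015),('s2',418,233,.015)]:
    p=wplane(c,u,v,z); print(n,p.round(4),np.round(w2b(p),4))
E
python3 -m inch '[{"x":0,"y":20,"z":2,"twist":0},{"x":0,"y":35,"z":2,"twist":0},{"x":0,"y":40,"z":2,"twist":0},{"x":0,"y":30,"z":0,"twist":0},{"x":0,"y":20,"z":0,"twist":0},{"x":0,"y":12,"z":0,"twist":0},{"x":0,"y":0,"z":0,"twist":0},{"x":0,"y":0,"z":0,"twist":0}]'
python3 -c "
from wr import *
p=b2w(0,-.15);to(p[0],p[1],.027,-10.16);print(w2b(robot.read_state()['tool_pos']))"
```

```text
pin [ 0.4535 -0.0267  0.066 ] [-0.08   -0.0185]
pin [ 0.6086 -0.0547  0.066 ] [ 0.0776 -0.0187]
handle [ 0.5102 -0.1558  0.0505] [-0.0014 -0.1355]
hL [ 0.4618 -0.1467  0.0505] [-0.0506 -0.1352]
hR [ 0.5585 -0.1648  0.0505] [ 0.0477 -0.1359]
s1 [ 0.402  -0.1865  0.015 ] [-0.1025 -0.1849]
s2 [ 0.6008 -0.2217  0.015 ] [ 0.0995 -0.1845]
t: 24.05
tool_pos: [0.5082, -0.1868, 0.2155]
orientation: [-1.567, 0.139, -0.14]
force: [0.5, -0.5, 0.0]
opening: 0.0003
t 24.1 shift tool mm [-2.1  2.5 16.4] twist to th -0.0 pos [ 0.5082 -0.1868  0.2155] tip z 0.0295 th -10.18 F [ 0.5 -0.5  0. ] op 0.3
(np.float64(0.0020459060486462165), np.float64(-0.16640885632495186))
```

```bash
python3 -m inch '[{"x":-3,"y":2,"z":4,"twist":0},{"x":0,"y":0,"z":5,"twist":0},{"x":0,"y":0,"z":4,"twist":0},{"x":0,"y":0,"z":2,"twist":0},{"x":0,"y":0,"z":2,"twist":0},{"x":0,"y":0,"z":0,"twist":0}]'
python3 -m inch '[{"x":0,"y":0,"z":1,"twist":0},{"x":0,"y":0,"z":1,"twist":0},{"x":0,"y":0,"z":1,"twist":0},{"x":0,"y":0,"z":0,"twist":0}]'
python3 -m inch '[{"x":0,"y":0,"z":1,"twist":0},{"x":0,"y":0,"z":1,"twist":0},{"x":0,"y":0,"z":1,"twist":0},{"x":0,"y":0,"z":0,"twist":0}]'
python3 -m inch '[{"x":0,"y":0,"z":1,"twist":0},{"x":0,"y":0,"z":1,"twist":0},{"x":0,"y":0,"z":1,"twist":0},{"x":0,"y":0,"z":0,"twist":0}]'
```

```text
t: 24.65
tool_pos: [0.5081, -0.1688, 0.2133]
orientation: [-1.567, 0.138, -0.139]
force: [-0.5, -1.8, 2.6]
opening: 0.0006
t: 25.05
tool_pos: [0.5085, -0.1666, 0.2132]
orientation: [-1.568, 0.139, -0.14]
force: [-2.6, -7.3, 3.5]
opening: 0.0006
t: 25.45
tool_pos: [0.5088, -0.1651, 0.2133]
orientation: [-1.571, 0.139, -0.14]
force: [-3.9, -16.5, 2.8]
opening: 0.0005
t: 25.85
tool_pos: [0.509, -0.1637, 0.2134]
orientation: [-1.575, 0.139, -0.14]
force: [-5.9, -27.6, 0.5]
opening: 0.0004
```

Run:
```python
from wr import *
s=robot.read_state(); print(s['force'],s['wrist_torque'],w2b(s['tool_pos']))
take('w11')
for n in('side','scene'):
    c=cam(n); P=cloud(c); im=cv2.cvtColor(c['color'],cv2.COLOR_RGB2BGR)
    x0,y0,x1,y1=(220,110,420,260)
    cv2.imwrite(f'pics/{n}11.png',cv2.resize(im[y0:y1,x0:x1],None,fx=4,fy=4,interpolation=cv2.INTER_CUBIC))
```

```text
[ -5.88723208 -27.5706885    0.46259879] [-4.66037973e+00  9.72658704e-01  1.04347676e-03] (np.float64(-0.0011892709207779067), np.float64(-0.14360748569559523))
```

View pics/w11.png

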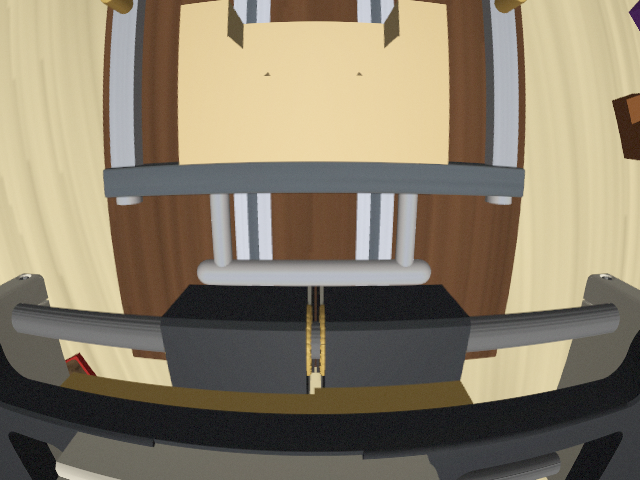

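View pics/scene11.png

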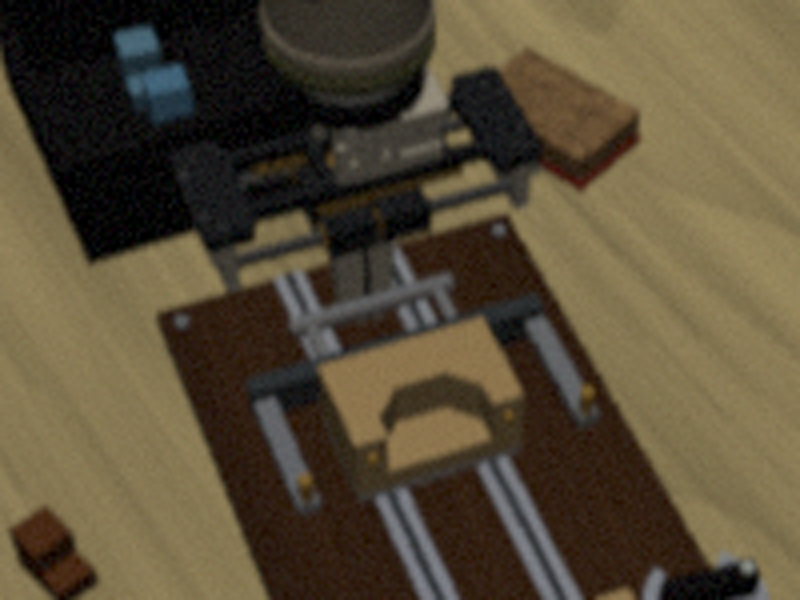

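View pics/side11.png

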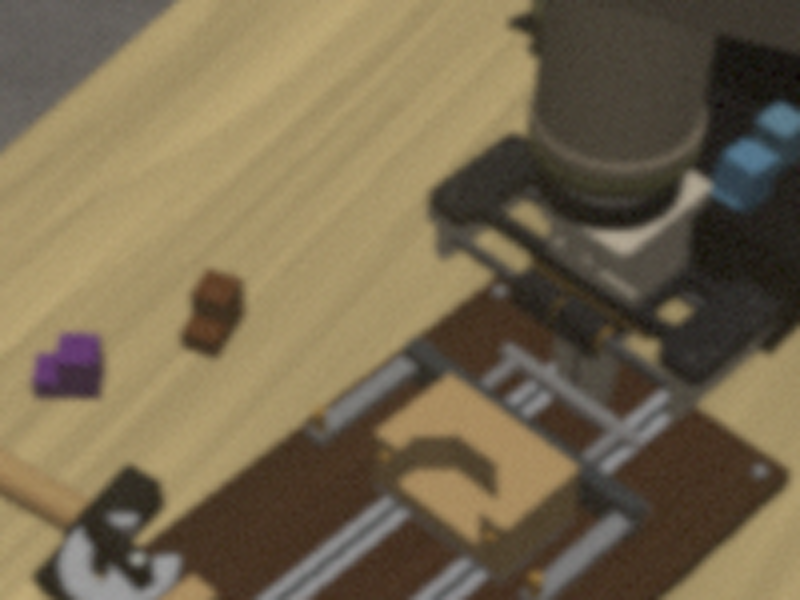

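Run:
```python
from wr import *
for nm,L in(('w10',[('hL',252,184,.0515),('hR',372,185,.0515),('yoke',313,140,.06)]),('w11',[('hL',200,271,.0515),('hR',428,272,.0515),('s',314,270,.0515)])):
  c=load(nm)
  for n,u,v,z in L:
    p=wplane(c,u,v,z); print(nm,n,np.round(w2b(p),4))
# depth of handle centre
for nm in('w10','w11'):
    c=load(nm);P=wcloud(c); u=312
    for v in range(176,194,2) if nm=='w10' else range(258,290,3): print(nm,v,np.round(w2b(P[v,u]),4),P[v,u,2].round(4))
```

```text
w10 hL [-0.0504 -0.1351]
w10 hR [ 0.0475 -0.1358]
w10 yoke [-0.0006 -0.0999]
w11 hL [-0.0492 -0.1281]
w11 hR [ 0.0465 -0.1285]
w11 s [-0.0014 -0.1271]
w10 176 [-0.0017 -0.1317] 0.0157
w10 178 [-0.0014 -0.1306] 0.0507
w10 180 [-0.0014 -0.1323] 0.0498
w10 182 [-0.0014 -0.1337] 0.0525
w10 184 [-0.0014 -0.1354] 0.0521
w10 186 [-0.0014 -0.1369] 0.0532
w10 188 [-0.0014 -0.1388] 0.0508
w10 190 [-0.0014 -0.1404] 0.0506
w10 192 [-0.0017 -0.1464] 0.0148
w11 258 [-0.0024 -0.1335] 0.0152
w11 261 [-0.0022 -0.1246] 0.0475
w11 264 [-0.0022 -0.125 ] 0.0502
w11 267 [-0.0022 -0.1264] 0.0498
w11 270 [-0.0022 -0.127 ] 0.0519
w11 273 [-0.0022 -0.1284] 0.0517
w11 276 [-0.0022 -0.1294] 0.0525
w11 279 [-0.0022 -0.1304] 0.0531
w11 282 [-0.0022 -0.1323] 0.0516
w11 285 [-0.0022 -0.1342] 0.0503
w11 288 [-0.0022 -0.1364] 0.0482
```

```bash
python3 -m inch '[{"x":0,"y":0,"z":0,"twist":0},{"x":0,"y":0,"z":0,"twist":0}]'; python3 -m inch '[{"x":0,"y":0,"z":0.5,"twist":0},{"x":0,"y":0,"z":0,"twist":0}]';python3 -m inch '[{"x":0,"y":0,"z":0.5,"twist":0},{"x":0,"y":0,"z":0,"twist":0}]'
```

```text
t: 26.2
tool_pos: [0.509, -0.1638, 0.2133]
orientation: [-1.574, 0.14, -0.14]
force: [-6.6, -26.9, 1.2]
opening: 0.0006
t: 26.4
tool_pos: [0.509, -0.1636, 0.2134]
orientation: [-1.575, 0.14, -0.14]
force: [-6.2, -29.3, 0.9]
opening: 0.0005
t: 26.6
tool_pos: [0.509, -0.1634, 0.2134]
orientation: [-1.576, 0.14, -0.14]
force: [-6.8, -30.2, 0.0]
opening: 0.0006
```

```bash
python3 -m inch '[{"x":0,"y":0,"z":0.5,"twist":0},{"x":0,"y":0,"z":0,"twist":0}]';python3 -m inch '[{"x":0,"y":0,"z":0.5,"twist":0},{"x":0,"y":0,"z":0,"twist":0}]';python3 -m inch '[{"x":0,"y":0,"z":0.5,"twist":0},{"x":0,"y":0,"z":0,"twist":0}]'; python3 -c "
from wr import *
c=take('w12')
for nm in('w10','w11','w12'):
    c=load(nm);P=wcloud(c);B=np.stack([(P[...,:2]-BC)@ex,(P[...,:2]-BC)@ey],-1)
    # moving half top & yoke
    m=(c['depth']>0)&(abs(P[...,2]-.065)<.004)&(abs(B[...,0])<.04)&(B[...,1]<0)&(B[...,1]>-.12)
    h=(c['depth']>0)&(P[...,2]>.044)&(P[...,2]<.058)&(abs(B[...,0])>.02)&(abs(B[...,0])<.03)&(B[...,1]<-.11)&(B[...,1]>-.15)
    print(nm,'top back edge',np.percentile(B[m][:,1],[1,99]).round(4),'handle',B[h][:,1].mean().round(4),np.percentile(B[h][:,1],[2,98]).round(4))
"
```

```text
t: 26.8
tool_pos: [0.5092, -0.1625, 0.2134]
orientation: [-1.574, 0.14, -0.141]
force: [-5.7, -26.0, 0.6]
opening: 0.0007
t: 27.0
tool_pos: [0.5096, -0.1605, 0.2133]
orientation: [-1.571, 0.14, -0.141]
force: [-3.3, -16.0, 2.7]
opening: 0.0005
t: 27.2
tool_pos: [0.5098, -0.1592, 0.2133]
orientation: [-1.57, 0.139, -0.14]
force: [-3.4, -11.8, 3.6]
opening: 0.0004
w10 top back edge [-0.0884 -0.0298] handle -0.1353 [-0.1405 -0.1305]
w11 top back edge [-0.0823 -0.0245] handle -0.1283 [-0.1343 -0.124 ]
w12 top back edge [-0.0766 -0.0191] handle -0.1226 [-0.1282 -0.1183]
```

The catch is passed and the force is dropping. I'll keep pushing smoothly.

```bash
python3 -m inch '[{"x":0,"y":0,"z":2,"twist":0},{"x":0,"y":0,"z":3,"twist":0},{"x":0,"y":0,"z":4,"twist":0},{"x":0,"y":0,"z":4,"twist":0},{"x":0,"y":0,"z":4,"twist":0},{"x":0,"y":0,"z":4,"twist":0},{"x":0,"y":0,"z":4,"twist":0},{"x":0,"y":0,"z":4,"twist":0},{"x":0,"y":0,"z":4,"twist":0},{"x":0,"y":0,"z":4,"twist":0},{"x":0,"y":0,"z":4,"twist":0},{"x":0,"y":0,"z":4,"twist":0}]'
python3 -m inch '[{"x":0,"y":0,"z":4,"twist":0},{"x":0,"y":0,"z":4,"twist":0},{"x":0,"y":0,"z":4,"twist":0},{"x":0,"y":0,"z":4,"twist":0},{"x":0,"y":0,"z":4,"twist":0},{"x":0,"y":0,"z":4,"twist":0},{"x":0,"y":0,"z":3,"twist":0},{"x":0,"y":0,"z":3,"twist":0},{"x":0,"y":0,"z":2,"twist":0},{"x":0,"y":0,"z":1,"twist":0},{"x":0,"y":0,"z":0,"twist":0}]'
python3 -c "
from wr import *
c=take('w13'); s=robot.read_state(); print(w2b(s['tool_pos']),theta(s))"
```

```text
t: 28.45
tool_pos: [0.5181, -0.1128, 0.2129]
orientation: [-1.567, 0.138, -0.139]
force: [1.2, -5.4, 4.7]
opening: 0.0003
t: 29.55
tool_pos: [0.5235, -0.0803, 0.2125]
orientation: [-1.566, 0.139, -0.138]
force: [1.3, -2.8, 0.8]
opening: 0.0003
(np.float64(-0.001845390690838835), np.float64(-0.058966296419946065)) -10.1329492079212
```

View pics/w13.png

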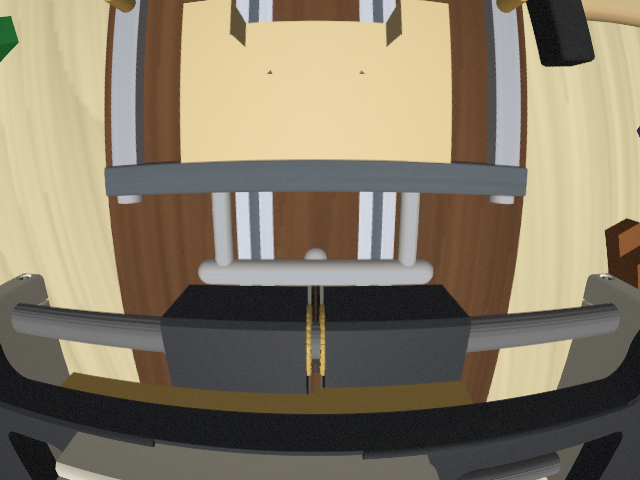

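```bash
python3 -m inch '[{"x":0,"y":0,"z":2,"twist":0},{"x":0,"y":0,"z":3,"twist":0},{"x":0,"y":0,"z":4,"twist":0},{"x":0,"y":0,"z":4,"twist":0},{"x":0,"y":0,"z":4,"twist":0},{"x":0,"y":0,"z":4,"twist":0},{"x":0,"y":0,"z":4,"twist":0},{"x":0,"y":0,"z":4,"twist":0},{"x":0,"y":0,"z":3,"twist":0},{"x":0,"y":0,"z":2,"twist":0},{"x":0,"y":0,"z":1,"twist":0},{"x":0,"y":0,"z":0,"twist":0}]'
python3 -m inch '[{"x":0,"y":0,"z":1,"twist":0},{"x":0,"y":0,"z":1,"twist":0},{"x":0,"y":0,"z":1,"twist":0},{"x":0,"y":0,"z":0,"twist":0}]'
python3 -m inch '[{"x":0,"y":0,"z":1,"twist":0},{"x":0,"y":0,"z":1,"twist":0},{"x":0,"y":0,"z":1,"twist":0},{"x":0,"y":0,"z":0,"twist":0}]'
python3 -c "
from wr import *
s=robot.read_state(); print(w2b(s['tool_pos']),theta(s))"
```

```text
t: 30.8
tool_pos: [0.5297, -0.0459, 0.2126]
orientation: [-1.566, 0.139, -0.139]
force: [-1.4, -1.7, -0.8]
opening: 0.0001
t: 31.2
tool_pos: [0.5302, -0.0432, 0.2127]
orientation: [-1.566, 0.139, -0.139]
force: [-1.8, -1.7, -2.5]
opening: 0.0005
t: 31.6
tool_pos: [0.5308, -0.0401, 0.2127]
orientation: [-1.566, 0.139, -0.139]
force: [-2.4, -3.6, -2.0]
opening: 0.0006
(np.float64(-0.0015377135966167393), np.float64(-0.018097379916473186)) -10.137029772185171
```

```bash
for i in 1 2 ; do python3 -m inch '[{"x":0,"y":0,"z":1,"twist":0},{"x":0,"y":0,"z":0.5,"twist":0},{"x":0,"y":0,"z":0,"twist":0}]'; python3 -m inch '[{"x":0,"y":0,"z":1,"twist":0},{"x":0,"y":0,"z":0.5,"twist":0},{"x":0,"y":0,"z":0,"twist":0}]'; done
```

```text
t: 31.9
tool_pos: [0.531, -0.0391, 0.2127]
orientation: [-1.567, 0.139, -0.139]
force: [-3.8, -4.8, -2.0]
opening: 0.0001
t: 32.2
tool_pos: [0.5312, -0.0379, 0.2127]
orientation: [-1.568, 0.139, -0.139]
force: [-4.3, -8.1, -1.1]
opening: 0.0004
t: 32.5
tool_pos: [0.5315, -0.0367, 0.2128]
orientation: [-1.568, 0.139, -0.139]
force: [-5.3, -10.1, -1.1]
opening: 0.0006
t: 32.8
tool_pos: [0.5317, -0.0356, 0.2128]
orientation: [-1.569, 0.14, -0.139]
force: [-4.8, -12.4, -1.5]
opening: 0.0004
```

```bash
python3 -m inch '[{"x":0,"y":0,"z":1,"twist":0},{"x":0,"y":0,"z":1,"twist":0},{"x":0,"y":0,"z":0,"twist":0},{"x":0,"y":0,"z":0,"twist":0},{"x":0,"y":0,"z":0,"twist":0}]'; 
python3 -m inch '[{"x":0,"y":0,"z":-2,"twist":0},{"x":0,"y":0,"z":-2,"twist":0},{"x":0,"y":0,"z":-2,"twist":0},{"x":0,"y":0,"z":-4,"twist":0},{"x":0,"y":0,"z":-5,"twist":0},{"x":0,"y":0,"z":0,"twist":0}]'
python3 -m inch '[{"x":0,"y":-20,"z":0,"twist":0},{"x":0,"y":-40,"z":0,"twist":0},{"x":0,"y":-40,"z":-5,"twist":0},{"x":0,"y":-40,"z":-10,"twist":0},{"x":0,"y":-20,"z":-10,"twist":0},{"x":0,"y":0,"z":-15,"twist":0},{"x":0,"y":0,"z":0,"twist":0},{"x":0,"y":0,"z":0,"twist":0}]'
python3 -c "
from wr import *
take('w14');s=robot.read_state(); print(w2b(s['tool_pos']),theta(s))"
```

```text
t: 33.3
tool_pos: [0.532, -0.034, 0.2128]
orientation: [-1.57, 0.14, -0.139]
force: [-4.9, -14.2, -1.1]
opening: 0.0006
t: 33.9
tool_pos: [0.5299, -0.0476, 0.2132]
orientation: [-1.566, 0.138, -0.14]
force: [0.2, 0.7, -0.3]
opening: 0.0003
t: 34.7
tool_pos: [0.522, -0.0867, 0.3708]
orientation: [-1.565, 0.142, -0.138]
force: [-0.8, 0.5, -1.5]
opening: 0.0005
(np.float64(-0.002029011456238032), np.float64(-0.06512807762396143)) -10.168778737078439
```

View pics/w14.png

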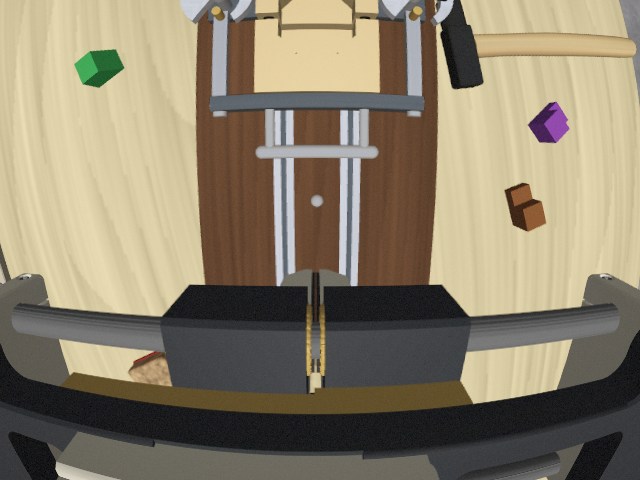

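The carriage is up against the pins, with its yoke at row 103. The bolt pins at (216,12) and (414,12) are in the disc mouths. Next I'll look at the discs.

```bash
python3 -m inch '[{"x":0,"y":0,"z":15,"twist":0},{"x":0,"y":0,"z":25,"twist":0},{"x":0,"y":0,"z":25,"twist":0},{"x":0,"y":0,"z":15,"twist":0},{"x":0,"y":0,"z":0,"twist":0},{"x":0,"y":0,"z":0,"twist":0}]'
cat > cams.py <<'E'
from wr import *
import sys
def cams(c):
    P=wcloud(c); hsv=cv2.cvtColor(c['color'],cv2.COLOR_RGB2HSV)
    for nm,bx in(('near',-.0812),('far',.0788)):
        a=b2w(bx,.132)
        m=(c['depth']>0)&(P[...,2]>.079)&(P[...,2]<.097)&(np.hypot(P[...,0]-a[0],P[...,1]-a[1])<.042)
        p=P[m]
        if len(p)<40: print(nm,'few',len(p)); continue
        r=cv2.minAreaRect((p[:,:2]*1000).astype(np.float32)); 
        xy=p[:,:2]-p[:,:2].mean(0); w,v=np.linalg.eigh(xy.T@xy); d=v[:,1]; yaw=np.degrees(np.arctan2(d[1],d[0]))
        yaw=(yaw+90)%180-90
        # white dot
        wm=m&(hsv[...,2]>150)&(hsv[...,1]<60)
        dot=P[wm].mean(0)-p.mean(0) if wm.sum()>3 else None
        print(nm,len(p),'c',np.round(r[0],1),np.round(r[1],1),round(r[2],1),'pca yaw',yaw.round(1),'z',p[:,2].mean().round(4),'dot',dot,'bed',np.round(w2b(np.array(r[0])/1000),4))
if __name__=='__main__':
    c=take(sys.argv[1]); cams(c); s=robot.read_state(); print(s['tool_pos'],theta(s))
E
python3 cams.py w15
```

```text
t: 35.35
tool_pos: [0.5365, -0.0074, 0.3723]
orientation: [-1.567, 0.138, -0.137]
force: [-0.0, 0.1, 0.0]
opening: 0.0003
near 1099 c [479.  122.6] [12.5 50.2] 75.1 pca yaw -14.7 z 0.0881 dot [-0.01901955  0.00615268  0.00125104] bed [-0.0813  0.133 ]
far 1116 c [635.8  94.7] [12.9 50.2] 76.0 pca yaw -13.4 z 0.088 dot [-0.01453165  0.00506022  0.00119789] bed [0.078  0.1332]
[ 0.5365278  -0.00794899  0.37244156] -10.110966096202493
```

View pics/w15.png

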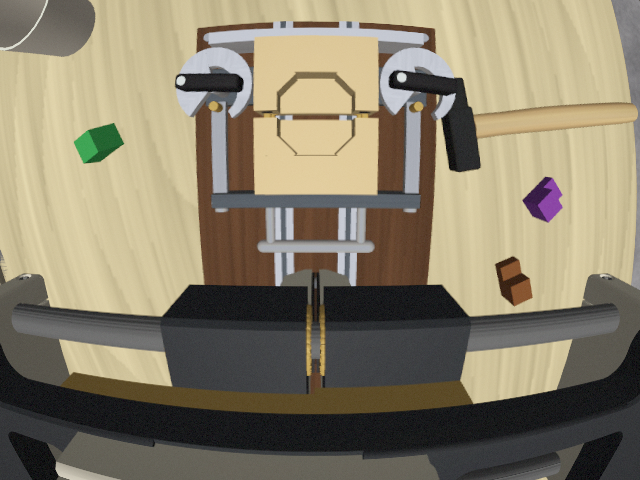

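The near bar centre is (0.479, 0.1226) with yaw −14.7°. The far bar centre is (0.636, 0.095) with yaw −13.4°. I'll turn the tool across the near bar.

```bash
python3 -m inch '[{"x":0,"y":0,"z":0,"twist":-0.135},{"x":0,"y":0,"z":0,"twist":-0.135},{"x":0,"y":0,"z":0,"twist":-0.135},{"x":0,"y":0,"z":0,"twist":-0.135},{"x":0,"y":0,"z":0,"twist":-0.135},{"x":0,"y":0,"z":0,"twist":-0.135},{"x":0,"y":0,"z":0,"twist":-0.135},{"x":0,"y":0,"z":0,"twist":-0.135},{"x":0,"y":0,"z":0,"twist":-0.135},{"x":0,"y":0,"z":0,"twist":-0.135},{"x":0,"y":0,"z":0,"twist":-0.14},{"x":0,"y":0,"z":0,"twist":0}]' -0.14 20
python3 -c "
from wr import *
to(.479,.1226,.072,75.3);print(robot.read_state()['q'])"
```

```text
t: 36.6
tool_pos: [0.5365, -0.0088, 0.3727]
orientation: [-1.32, -1.018, 1.018]
force: [-0.3, 0.2, 0.1]
opening: 0.0398
t 36.6 shift tool mm [112.5 114.7  89. ] twist to th -0.0 pos [ 0.5365 -0.0088  0.3727] tip z 0.1867 th 75.28 F [-0.3  0.2  0.1] op 39.8
[-1.11954194e-01 -2.41613598e-02  1.70681537e+00 -2.61783156e-04
  1.45891242e+00 -1.42585930e+00]
```

```bash
python3 -m inch '[{"x":15,"y":5,"z":12,"twist":0},{"x":25,"y":10,"z":20,"twist":0},{"x":25,"y":10,"z":20,"twist":0},{"x":25,"y":15,"z":20,"twist":0},{"x":16,"y":15,"z":12,"twist":0},{"x":6,"y":15,"z":5,"twist":0},{"x":0,"y":5,"z":0,"twist":0},{"x":0,"y":0,"z":0,"twist":0},{"x":0,"y":0,"z":0,"twist":0}]'
python3 -c "
from wr import *
to(.479,.1226,.072,75.3);take('w16')"
```

```text
t: 37.5
tool_pos: [0.4798, 0.1222, 0.2983]
orientation: [-1.322, -1.016, 1.015]
force: [0.1, 0.1, -0.0]
opening: 0.0403
t 37.5 shift tool mm [ 0.2 40.3  0.9] twist to th -0.003 pos [0.4798 0.1222 0.2983] tip z 0.1123 th 75.12 F [ 0.1  0.1 -0. ] op 40.3
```

View pics/w16.png

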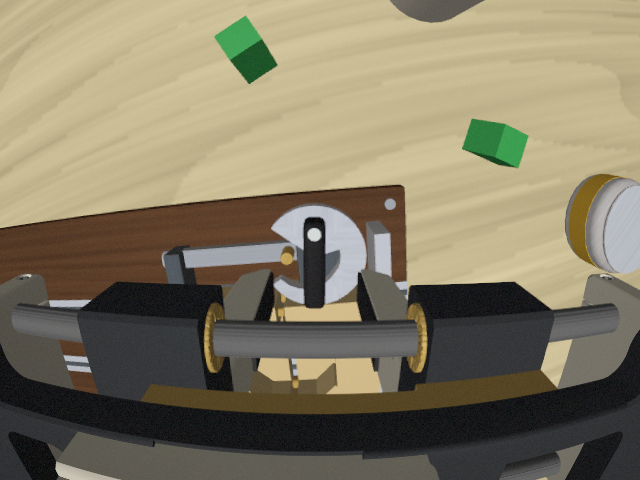

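```bash
python3 -c "
from wr import *
c=load('w15');P=wcloud(c)
for u,v in((215,38),(230,38),(320,33),(410,40),(420,40)): print(u,v,P[v,u].round(4),np.round(w2b(P[v,u]),4))
c=load('w16');P=wcloud(c)
for u,v in((375,235),(377,245),(383,260),(330,270),(350,230)): print(u,v,P[v,u].round(4),np.round(w2b(P[v,u]),4))"
```

```text
215 38 [0.4839 0.1649 0.0565] [-0.0839  0.1754]
230 38 [0.4959 0.162  0.0551] [-0.0715  0.1747]
320 33 [0.5682 0.1507 0.0553] [0.0016 0.1764]
410 40 [0.6401 0.1354 0.0554] [0.0751 0.174 ]
420 40 [0.6487 0.1347 0.0555] [0.0836 0.1748]
375 235 [0.4783 0.1625 0.0556] [-0.089   0.1721]
377 245 [0.4847 0.1623 0.0564] [-0.0826  0.173 ]
383 260 [0.4954 0.1639 0.0563] [-0.0724  0.1765]
330 270 [0.5007 0.1286 0.034 ] [-0.0609  0.1427]
350 230 [0.4679 0.1476 0.0689] [-0.0965  0.1556]
```

Everything nearby is below 0.07 m, so I can descend. I'll close on the bar and check the force before turning.

```bash
python3 -m inch '[{"x":0,"y":10,"z":1,"twist":0},{"x":0,"y":14,"z":0,"twist":0},{"x":0,"y":10,"z":0,"twist":0},{"x":0,"y":5,"z":0,"twist":0},{"x":0,"y":0,"z":0,"twist":0}]'
python3 -m inch '[{"x":0,"y":0,"z":0,"twist":0},{"x":0,"y":0,"z":0,"twist":0},{"x":0,"y":0,"z":0,"twist":0},{"x":0,"y":0,"z":0,"twist":0},{"x":0,"y":0,"z":0,"twist":0}]' -1 40
python3 -c "
from wr import *
to(.479,.1226,.071,75.3);print(robot.read_state()['wrist_torque'])"
```

```text
t: 38.05
tool_pos: [0.4775, 0.1233, 0.2572]
orientation: [-1.319, -1.015, 1.019]
force: [0.1, -0.1, 0.7]
opening: 0.04
t: 38.55
tool_pos: [0.4782, 0.1226, 0.2592]
orientation: [-1.322, -1.016, 1.019]
force: [-2.8, -6.9, 4.5]
opening: 0.0116
t 38.5 shift tool mm [ 0.2  2.2 -0.8] twist to th -0.001 pos [0.4782 0.1226 0.2592] tip z 0.0732 th 75.23 F [-2.8 -6.9  4.5] op 11.6
[-1.16925398  0.28716956  0.01157654]
```

```bash
python3 -m inch '[{"x":0,"y":0,"z":0,"twist":0.05},{"x":0,"y":0,"z":0,"twist":0.1},{"x":0,"y":0,"z":0,"twist":0.1},{"x":0,"y":0,"z":0,"twist":0.1},{"x":0,"y":0,"z":0,"twist":0.05},{"x":0,"y":0,"z":0,"twist":0}]'
python3 -c "
from wr import *
to(.479,.1226,.071,75.3);print(robot.read_state()['wrist_torque'])"
```

```text
t: 39.15
tool_pos: [0.4782, 0.1226, 0.2592]
orientation: [-1.453, -0.71, 0.712]
force: [-3.0, -6.0, 4.4]
opening: 0.0116
t 39.1 shift tool mm [ 0.5  2.2 -0.6] twist to th -0.403 pos [0.4782 0.1226 0.2592] tip z 0.0732 th 52.19 F [-3.  -6.   4.4] op 11.6
[-1.09741878  0.26245811 -0.01503519]
```

```bash
python3 -m inch '[{"x":0,"y":0,"z":0,"twist":0.1},{"x":0,"y":0,"z":0,"twist":0.1},{"x":0,"y":0,"z":0,"twist":0.1},{"x":0,"y":0,"z":0,"twist":0.1},{"x":0,"y":0,"z":0,"twist":0.1},{"x":0,"y":0,"z":0,"twist":0.1},{"x":0,"y":0,"z":0,"twist":0.1},{"x":0,"y":0,"z":0,"twist":0.1},{"x":0,"y":0,"z":0,"twist":0.1},{"x":0,"y":0,"z":0,"twist":0.1},{"x":0,"y":0,"z":0,"twist":0}]'
python3 -c "
from wr import *
to(.479,.1226,.071,-100.2);print(robot.read_state()['wrist_torque'])"
python3 -m inch '[{"x":0,"y":0,"z":0,"twist":0.1},{"x":0,"y":0,"z":0,"twist":0.1},{"x":0,"y":0,"z":0,"twist":0.1},{"x":0,"y":0,"z":0,"twist":0.1},{"x":0,"y":0,"z":0,"twist":0.1},{"x":0,"y":0,"z":0,"twist":0.1},{"x":0,"y":0,"z":0,"twist":0.1},{"x":0,"y":0,"z":0,"twist":0.1},{"x":0,"y":0,"z":0,"twist":0.1},{"x":0,"y":0,"z":0,"twist":0.1},{"x":0,"y":0,"z":0,"twist":0}]'
python3 -c "
from wr import *
to(.479,.1226,.071,-100.2);print(robot.read_state()['wrist_torque'])"
```

```text
t: 40.25
tool_pos: [0.4783, 0.1226, 0.2592]
orientation: [-1.572, 0.071, -0.072]
force: [-1.8, -5.6, 2.6]
opening: 0.0116
t 40.2 shift tool mm [0.7 2.2 0. ] twist to th 1.658 pos [0.4783 0.1226 0.2592] tip z 0.0732 th -5.19 F [-1.8 -5.6  2.6] op 11.6
[-1.17807718  0.06662116 -0.03008492]
t: 41.35
tool_pos: [0.4784, 0.1225, 0.2592]
orientation: [-1.4, 0.847, -0.85]
force: [0.6, -6.3, 2.2]
opening: 0.0116
t 41.4 shift tool mm [0.2 2.2 0.5] twist to th 0.658 pos [0.4784 0.1225 0.2592] tip z 0.0732 th -62.49 F [ 0.6 -6.3  2.2] op 11.6
[-1.27122965 -0.00619175 -0.05552316]
```

```bash
python3 -m inch '[{"x":0,"y":0,"z":0,"twist":0.1},{"x":0,"y":0,"z":0,"twist":0.1},{"x":0,"y":0,"z":0,"twist":0.1},{"x":0,"y":0,"z":0,"twist":0.1},{"x":0,"y":0,"z":0,"twist":0.1},{"x":0,"y":0,"z":0,"twist":0.1},{"x":0,"y":0,"z":0,"twist":0.05},{"x":0,"y":0,"z":0,"twist":0},{"x":0,"y":0,"z":0,"twist":0}]'
python3 -c "
from wr import *
to(.479,.1226,.071,-100.2);print(robot.read_state()['wrist_torque'])"
python3 -m inch '[{"x":0,"y":0,"z":0,"twist":0.01},{"x":0,"y":0,"z":0,"twist":0.01},{"x":0,"y":0,"z":0,"twist":0},{"x":0,"y":0,"z":0,"twist":0}]'
python3 -c "
from wr import *
to(.479,.1226,.071,-100.2);print(robot.read_state()['wrist_torque'])"
```

```text
t: 42.25
tool_pos: [0.4785, 0.1224, 0.2592]
orientation: [-1.127, 1.329, -1.333]
force: [0.7, -8.8, 2.3]
opening: 0.0119
t 42.2 shift tool mm [-0.3  2.2  0.5] twist to th 0.012 pos [0.4785 0.1224 0.2592] tip z 0.0732 th -99.54 F [ 0.7 -8.8  2.3] op 11.9
[-1.41006537  0.02270141  0.08536815]
t: 42.65
tool_pos: [0.4785, 0.1224, 0.2592]
orientation: [-1.116, 1.343, -1.348]
force: [0.4, -7.8, 1.1]
opening: 0.0117
t 42.6 shift tool mm [-0.3  2.2  0.5] twist to th -0.008 pos [0.4785 0.1224 0.2592] tip z 0.0732 th -100.67 F [ 0.4 -7.8  1.1] op 11.7
[-1.3421583   0.01027444  0.20704556]
```

```bash
python3 -m inch '[{"x":0,"y":0,"z":0,"twist":0},{"x":0,"y":0,"z":0,"twist":0},{"x":0,"y":0,"z":0,"twist":0},{"x":0,"y":0,"z":0,"twist":0},{"x":0,"y":-10,"z":0,"twist":0},{"x":0,"y":-20,"z":0,"twist":0},{"x":0,"y":-30,"z":0,"twist":0},{"x":0,"y":-30,"z":0,"twist":0},{"x":0,"y":-20,"z":0,"twist":0},{"x":0,"y":0,"z":0,"twist":0}]' -0.14
python3 -c "
from wr import *
take('w17');to(.6358,.0947,.072,-103.4+180);print(robot.read_state()['q'])
for n in('scene','side'):
    c=cam(n); save(c,n+'17'); np.savez(n+'17.npz',**c)"
```

```text
t: 43.65
tool_pos: [0.4792, 0.1237, 0.3733]
orientation: [-1.109, 1.34, -1.347]
force: [0.2, 0.7, 0.1]
opening: 0.0398
t 43.7 shift tool mm [ -0.5 113.6 159.3] twist to th -3.094 pos [0.4787 0.1236 0.371 ] tip z 0.185 th -100.66 F [ 0.2 -0.8  0.3] op 40.2
[ 1.48846927e-01 -1.42910264e-01  1.82209173e+00  8.56838476e-05
  1.45829193e+00  1.90570798e+00]
```

View pics/w17.png

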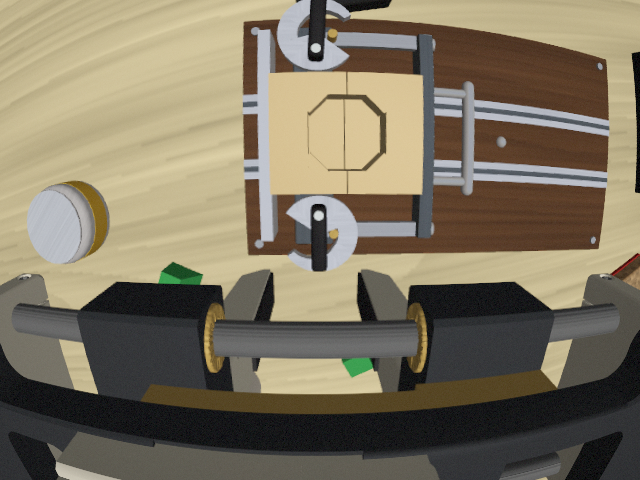

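View pics/side17.png

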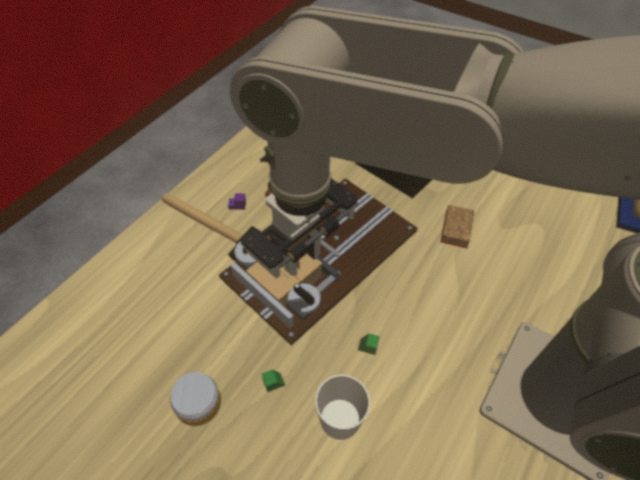

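The near disc is locked: its white dot, at (319,215), is now on the inner side and the hook is round the pin at (334,234). The halves are tight. The far disc is still open. I'll unwind the wrist and move to it.

```bash
python3 -m inch '[{"x":0,"y":0,"z":10,"twist":0},{"x":0,"y":0,"z":24,"twist":0},{"x":0,"y":0,"z":30,"twist":0},{"x":0,"y":0,"z":30,"twist":0},{"x":0,"y":0,"z":30,"twist":0},{"x":0,"y":0,"z":24,"twist":0},{"x":0,"y":0,"z":11,"twist":0},{"x":0,"y":0,"z":0,"twist":-0.134}]'
python3 -m inch '[{"x":0,"y":0,"z":0,"twist":-0.135},{"x":0,"y":0,"z":0,"twist":-0.135},{"x":0,"y":0,"z":0,"twist":-0.135},{"x":0,"y":0,"z":0,"twist":-0.135},{"x":0,"y":0,"z":0,"twist":-0.135},{"x":0,"y":0,"z":0,"twist":-0.135},{"x":0,"y":0,"z":0,"twist":-0.135},{"x":0,"y":0,"z":0,"twist":-0.135},{"x":0,"y":0,"z":0,"twist":-0.135},{"x":0,"y":0,"z":0,"twist":-0.135},{"x":0,"y":0,"z":0,"twist":-0.135},{"x":0,"y":0,"z":0,"twist":-0.135}]'
python3 -m inch '[{"x":0,"y":0,"z":0,"twist":-0.135},{"x":0,"y":0,"z":0,"twist":-0.135},{"x":0,"y":0,"z":0,"twist":-0.135},{"x":0,"y":0,"z":0,"twist":-0.135},{"x":0,"y":0,"z":0,"twist":-0.135},{"x":0,"y":0,"z":0,"twist":-0.135},{"x":0,"y":0,"z":0,"twist":-0.135},{"x":0,"y":0,"z":0,"twist":-0.135},{"x":0,"y":0,"z":0,"twist":-0.135},{"x":0,"y":0,"z":0,"twist":-0.135},{"x":0,"y":0,"z":0,"twist":0},{"x":0,"y":0,"z":0,"twist":0}]'
python3 -c "
from wr import *
to(.6358,.0947,.072,76.6)
take('w18')"
```

```text
t: 44.6
tool_pos: [0.6358, 0.0931, 0.3662]
orientation: [-1.186, 1.25, -1.247]
force: [-1.0, -0.1, 0.0]
opening: 0.04
t: 45.8
tool_pos: [0.6346, 0.0937, 0.3667]
orientation: [-1.571, 0.0, 0.004]
force: [-0.4, -0.3, -1.2]
opening: 0.0399
t: 47.0
tool_pos: [0.6345, 0.0938, 0.3674]
orientation: [-1.307, -1.038, 1.041]
force: [0.6, -0.1, -0.0]
opening: 0.0401
t 47.0 shift tool mm [  1.2 109.4  -1.2] twist to th 0.006 pos [0.6345 0.0938 0.3674] tip z 0.1814 th 76.94 F [ 0.6 -0.1 -0. ] op 40.1
```

View pics/w18.png

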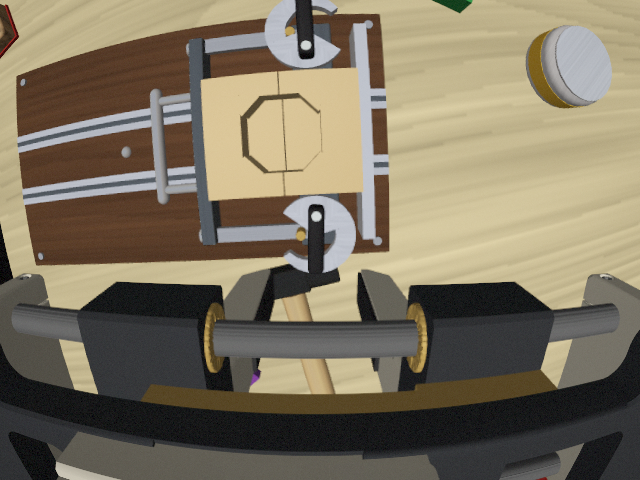

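```bash
python3 -c "
from cams import *
cams(load('w18'))"
python3 -m inch '[{"x":1,"y":15,"z":-1,"twist":0},{"x":0,"y":30,"z":0,"twist":0},{"x":0,"y":28,"z":0,"twist":0},{"x":0,"y":14,"z":0,"twist":0},{"x":0,"y":0,"z":0,"twist":0},{"x":0,"y":0,"z":0,"twist":0}]'
python3 -c "
from cams import *
to(.6358,.0947,.072,76.6)"; python3 cams.py w19
```

```text
near 966 c [482.4 122.3] [12.4 43.1] 79.9 pca yaw -9.6 z 0.0885 dot [ 0.01327035 -0.00220836  0.00076549] bed [-0.0778  0.1333]
far 1110 c [635.8  95.2] [11.9 49.9] 77.0 pca yaw -13.5 z 0.0885 dot [-0.01283083  0.00415442  0.00047079] bed [0.0779 0.1337]
t: 47.65
tool_pos: [0.6358, 0.0947, 0.2821]
orientation: [-1.307, -1.042, 1.042]
force: [0.6, 0.1, 0.1]
opening: 0.0397
t 47.6 shift tool mm [-0.  24.1 -0. ] twist to th 0.01 pos [0.6358 0.0947 0.2821] tip z 0.0961 th 77.15 F [0.6 0.1 0.1] op 39.7
near 347 c [500.9 118.9] [11.9  6. ] 76.9 pca yaw 79.1 z 0.0862 dot [-1.90530560e-03  8.45679910e-05  3.30486357e-03] bed [-0.0591  0.1332]
far 2180 c [633.8  88.8] [25.1 49.3] 76.7 pca yaw -14.0 z 0.0884 dot [-0.01264139  0.00263617  0.00090055] bed [0.0771 0.127 ]
[0.63615827 0.09477954 0.28315235] 77.15508778239399
```

View pics/w19.png

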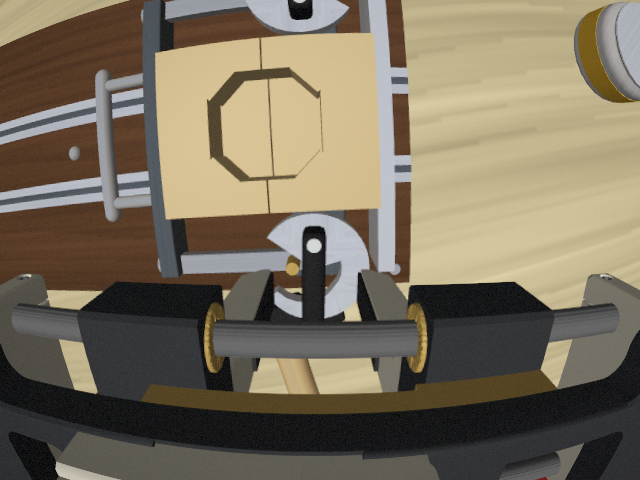

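The near disc reads a full half turn. The far bar, at (314,270), sits between the fingers. I'll grip and turn it.

```bash
python3 -m inch '[{"x":0,"y":8,"z":0,"twist":0.01},{"x":0,"y":10,"z":0,"twist":0},{"x":0,"y":5,"z":0,"twist":0},{"x":0,"y":0,"z":0,"twist":0},{"x":0,"y":0,"z":0,"twist":0}]'
python3 -m inch '[{"x":0,"y":0,"z":0,"twist":0},{"x":0,"y":0,"z":0,"twist":0},{"x":0,"y":0,"z":0,"twist":0},{"x":0,"y":0,"z":0,"twist":0},{"x":0,"y":0,"z":0,"twist":0}]' -1 40
python3 -m inch '[{"x":0,"y":0,"z":0,"twist":0.05},{"x":0,"y":0,"z":0,"twist":0.1},{"x":0,"y":0,"z":0,"twist":0.1},{"x":0,"y":0,"z":0,"twist":0.1},{"x":0,"y":0,"z":0,"twist":0.05},{"x":0,"y":0,"z":0,"twist":0}]'
python3 -c "
from wr import *
to(.6358,.0947,.071,-100.2);print(robot.read_state()['wrist_torque'])"
```

```text
t: 48.2
tool_pos: [0.6355, 0.0947, 0.2585]
orientation: [-1.31, -1.035, 1.036]
force: [0.6, -0.7, 0.3]
opening: 0.04
t: 48.7
tool_pos: [0.6356, 0.0942, 0.259]
orientation: [-1.312, -1.035, 1.036]
force: [-2.2, -3.8, 3.0]
opening: 0.0113
t: 49.3
tool_pos: [0.6356, 0.0942, 0.259]
orientation: [-1.445, -0.73, 0.731]
force: [-0.9, -3.8, 2.4]
opening: 0.0114
t 49.3 shift tool mm [0.5 2.  0.1] twist to th 2.685 pos [0.6356 0.0942 0.259 ] tip z 0.073 th 53.63 F [-0.9 -3.8  2.4] op 11.4
[-0.85207106  0.11023563 -0.02319202]
```

```bash
python3 -m inch '[{"x":0,"y":0,"z":0,"twist":0.1},{"x":0,"y":0,"z":0,"twist":0.1},{"x":0,"y":0,"z":0,"twist":0.1},{"x":0,"y":0,"z":0,"twist":0.1},{"x":0,"y":0,"z":0,"twist":0.1},{"x":0,"y":0,"z":0,"twist":0.1},{"x":0,"y":0,"z":0,"twist":0.1},{"x":0,"y":0,"z":0,"twist":0.1},{"x":0,"y":0,"z":0,"twist":0.1},{"x":0,"y":0,"z":0,"twist":0.1},{"x":0,"y":0,"z":0,"twist":0}]'
python3 -m inch '[{"x":0,"y":0,"z":0,"twist":0.1},{"x":0,"y":0,"z":0,"twist":0.1},{"x":0,"y":0,"z":0,"twist":0.1},{"x":0,"y":0,"z":0,"twist":0.1},{"x":0,"y":0,"z":0,"twist":0.1},{"x":0,"y":0,"z":0,"twist":0.1},{"x":0,"y":0,"z":0,"twist":0.1},{"x":0,"y":0,"z":0,"twist":0.1},{"x":0,"y":0,"z":0,"twist":0.1},{"x":0,"y":0,"z":0,"twist":0.1},{"x":0,"y":0,"z":0,"twist":0}]'
python3 -c "
from wr import *
to(.6358,.0947,.071,-100.2);print(robot.read_state()['wrist_torque'])"
```

```text
t: 50.4
tool_pos: [0.6358, 0.0943, 0.259]
orientation: [-1.571, 0.049, -0.05]
force: [-0.6, -3.8, 1.0]
opening: 0.0115
t: 51.5
tool_pos: [0.636, 0.0941, 0.259]
orientation: [-1.408, 0.826, -0.828]
force: [2.3, -5.6, 0.8]
opening: 0.0116
t 51.5 shift tool mm [-0.6  2.   0.1] twist to th 0.687 pos [0.636  0.0941 0.259 ] tip z 0.073 th -60.86 F [ 2.3 -5.6  0.8] op 11.6
[-1.13028258 -0.34845032  0.00495815]
```

```bash
python3 -m inch '[{"x":0,"y":0,"z":0,"twist":0.1},{"x":0,"y":0,"z":0,"twist":0.1},{"x":0,"y":0,"z":0,"twist":0.1},{"x":0,"y":0,"z":0,"twist":0.1},{"x":0,"y":0,"z":0,"twist":0.1},{"x":0,"y":0,"z":0,"twist":0.1},{"x":0,"y":0,"z":0,"twist":0.08},{"x":0,"y":0,"z":0,"twist":0.02},{"x":0,"y":0,"z":0,"twist":0},{"x":0,"y":0,"z":0,"twist":0}]'
python3 -c "
from wr import *
to(.6358,.0947,.071,-100.2);print(robot.read_state()['wrist_torque'])"
python3 -m inch '[{"x":0,"y":0,"z":0,"twist":0},{"x":0,"y":0,"z":0,"twist":0},{"x":0,"y":0,"z":0,"twist":0},{"x":0,"y":0,"z":0,"twist":0},{"x":0,"y":-10,"z":0,"twist":0},{"x":0,"y":-20,"z":0,"twist":0},{"x":0,"y":-35,"z":0,"twist":0},{"x":0,"y":-40,"z":0,"twist":0},{"x":0,"y":-30,"z":0,"twist":0},{"x":0,"y":0,"z":0,"twist":0}]' -0.14
python3 -m inch '[{"x":0,"y":-5,"z":-10,"twist":-0.1},{"x":0,"y":-5,"z":-20,"twist":-0.1},{"x":0,"y":-5,"z":-25,"twist":-0.1},{"x":0,"y":-5,"z":-25,"twist":-0.1},{"x":0,"y":0,"z":-20,"twist":-0.1},{"x":0,"y":0,"z":-10,"twist":-0.1},{"x":0,"y":0,"z":0,"twist":0}]'
python3 cams.py w20; python3 -c "
from wr import *
for n in('scene','side'):
    c=cam(n); save(c,n+'20'); np.savez(n+'20.npz',**c)"
```

```text
t: 52.5
tool_pos: [0.636, 0.0939, 0.259]
orientation: [-1.114, 1.345, -1.348]
force: [1.8, -7.0, 1.4]
opening: 0.0117
t 52.5 shift tool mm [-0.7  2.  -0.3] twist to th -0.01 pos [0.636  0.0939 0.259 ] tip z 0.073 th -100.76 F [ 1.8 -7.   1.4] op 11.7
[-1.17065178 -0.23300101  0.13690819]
t: 53.5
tool_pos: [0.6368, 0.0949, 0.4015]
orientation: [-1.103, 1.342, -1.352]
force: [0.8, 0.1, -0.0]
opening: 0.0401
t: 54.2
tool_pos: [0.5259, 0.0884, 0.4139]
orientation: [-1.376, 0.902, -0.902]
force: [0.4, 0.4, 1.1]
opening: 0.04
near 625 c [480.6 122.7] [12.8 47. ] 79.9 pca yaw -13.1 z 0.0883 dot [ 0.01230113 -0.00272644  0.00100685] bed [-0.0797  0.1333]
far 850 c [635.9  94.9] [12.5 50.1] 79.4 pca yaw -9.9 z 0.0885 dot [ 0.01789418 -0.0039833   0.00088368] bed [0.0781 0.1334]
[0.52657936 0.0884538  0.41394109] -66.74919589299303
```

View pics/w20.png

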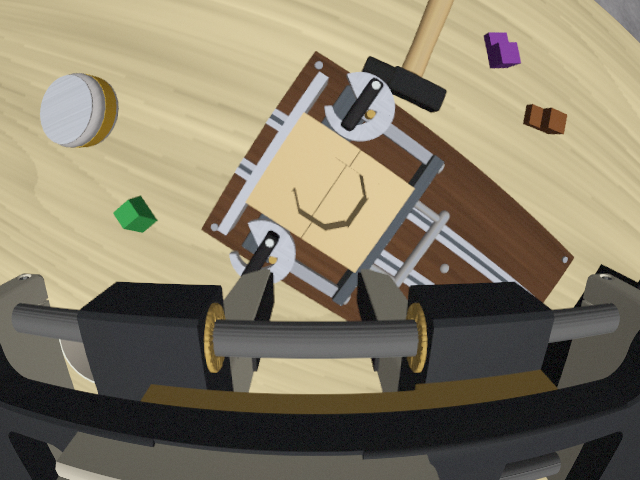

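View pics/scene20.png

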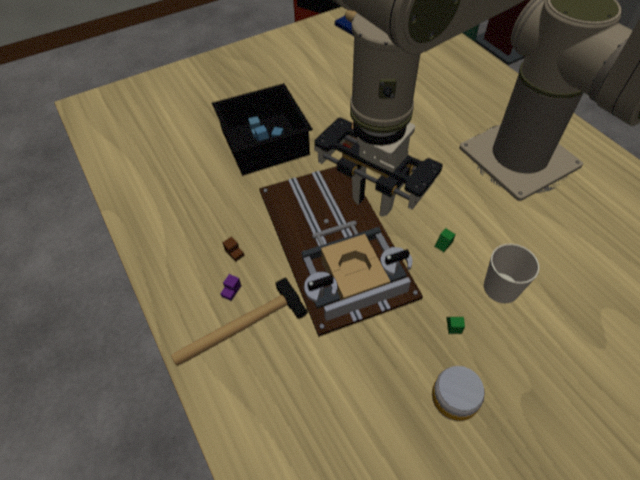

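Both dots have moved to the inner ends, at (375,85) and (268,242), and the seam is a thin line. In the scene view the offcuts are in the tub. I'll run a final numeric check.

Run:
```python
from wr import *
for n in('scene','side'):
    c=dict(np.load(n+'20.npz')); P=cloud(c); hsv=cv2.cvtColor(c['color'],cv2.COLOR_RGB2HSV)
    m=(cv2.inRange(hsv,(90,60,30),(115,255,255))>0)&(c['depth']>0)&(P[...,0]>.3)&(P[...,2]<.12)
    k,lab=cv2.connectedComponents(m.astype(np.uint8))
    for i in range(1,k):
        p=P[lab==i]
        if len(p)>15: print(n,len(p),np.median(p,0).round(3),p[:,2].max().round(3))
c0=dict(np.load('scene0.npz'));c1=dict(np.load('scene20.npz'))
d=cv2.absdiff(c0['color'],c1['color']).max(2)
for nm,(u,v) in dict(tin=(460,392),mallet=(235,328),pot=(510,273)).items(): print(nm,d[v-25:v+25,u-25:u+25].mean().round(1))
# seam from wrist: width of dark line
c=load('w20');P=wcloud(c);B=np.stack([(P[...,:2]-BC)@ex,(P[...,:2]-BC)@ey],-1)
yk=(c['depth']>0)&(abs(B[...,0])<.03)&(P[...,2]>.044)&(P[...,2]<.058)&(B[...,1]<.02)&(B[...,1]>-.03)
print('handle bed y',B[yk][:,1].mean(),np.percentile(B[yk][:,1],[2,98]))
for u,v in((347,170),(330,198),(352,160),(305,232)): print(np.round(w2b(wplane(c,u,v,.065)),4))
```

```text
scene 344 [ 0.527 -0.407  0.033] 0.094
scene 111 [ 0.492 -0.366  0.039] 0.093
side 454 [ 0.516 -0.388  0.035] 0.092
tin 8.2
mallet 8.4
pot 6.9
handle bed y 0.005270869965294288 [-0.00061857  0.00941361]
[0.0247 0.1104]
[-0.0046  0.1088]
[0.0345 0.1118]
[-0.0432  0.1103]
```

Run:
```python
from wr import *
c=dict(np.load('scene20.npz')); im=cv2.cvtColor(c['color'],cv2.COLOR_RGB2BGR)
a=cv2.resize(im[80:200,200:400],None,fx=4,fy=4,interpolation=cv2.INTER_CUBIC); cv2.imwrite('pics/tub20.png',np.clip(a*1.6,0,255).astype(np.uint8))
a=cv2.resize(im[210:340,270:430],None,fx=4,fy=4,interpolation=cv2.INTER_CUBIC); cv2.imwrite('pics/mould20.png',a)
print(pix_plane(c,221,102,.09))
```

```text
[ 0.58336262 -0.48197632  0.09      ]
```

View pics/tub20.png

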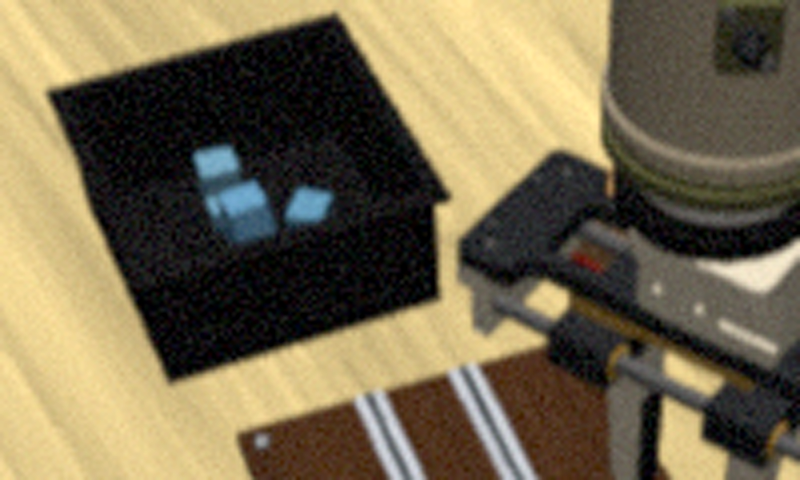

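View pics/mould20.png

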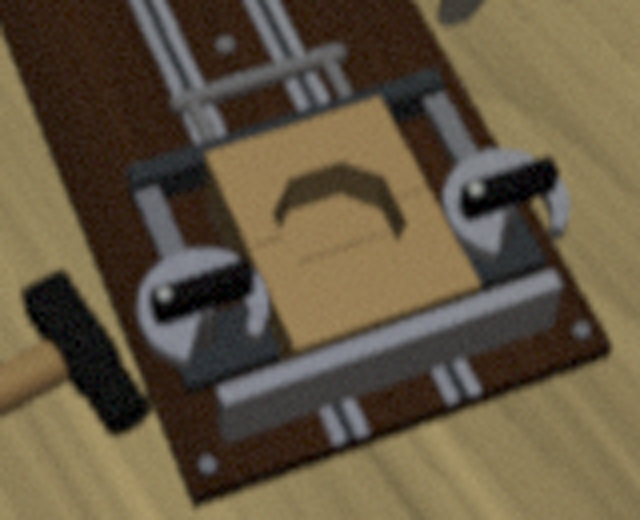

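Three offcuts are in the upright tub (one was shifted, but stays inside), both bars are turned by half a turn, and the seam is closed. The gripper is clear of everything, so I'm handing in.

```bash
python3 -c "
from plant import robot
s=robot.read_state();print(s['t'],s['force']);print(robot.close_job())"
```

```text
54.35 [ 0.57288505  0.9322993  -0.16655396]
the job is handed in; nothing more can be done
None
```

The mould is shut and locked, and I handed the job in at 54 s. No verdict was reported.

- **Offcuts:** The three offcuts present (offcut1, offcut3 and offcut5) are in the tub. The last picture shows all three lying inside it, and the tub is upright. One of them, most likely offcut1, had shifted about 4 cm within the tub after I placed it.
- **Carriage:** The catch let go only at about 30 N, against the "about 16 N" in the description. After that I pushed slowly, at no more than 40 mm/s, until the spring pins pushed back at about 15 N. I did not measure the carriage speed at the moment the catch let go.
- **Cam discs:** I turned both clockwise until the torque rose at the stop. Their grip bars now lie along the bed's x direction to within about 0.5°, with the white dots on the other side, which is close to 3.13 rad each. The automatic bar-angle fit for the near disc gave −13° in the last picture because a finger partly hid the bar. The rectangle fit and the earlier clear view both gave about −10°, which is the locked position.
- **Halves:** The seam shows only as a thin line at about bed y = 0.110, where the faces should meet. I have no direct reading of the travel.
- **Bystanders:** The tin, mallet and pot look unmoved when the first and last pictures are compared. The arm hid the sanding block in the last scene picture, so I did not check it at the end, but nothing went near it.

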